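# Fill the table caddy

### The job

Fill the wooden caddy for the table: stand the shorter of the two pepper mills in the wide round cup, the salt shaker in the square cup and the spice jar from the chopping board in the narrow round cup, each upright on the cup's floor, and lay the lemon in the middle of the shallow square dish. The taller mill and the spare spice jar on the worktop do not belong: leave them standing where they are.

Things in the scene. Friction and masses are not known exactly. Their poses are not given: they have to be found in the camera images.
- wide_cup: Blue ceramic insert with the wide round cup: foot 82 mm square, cup inner diameter 77 mm, outer 83. One of four inserts, 84 mm apart in a row in any order, in the wooden caddy. Fixed. Origin: centre of its underside, 8 mm above the worktop; z up, y along the row towards its neighbours, x square to the row, away from the robot. Inner floor 10 mm above the origin, rim 26 mm.
- narrow_cup: Blue ceramic insert with the narrow round cup: foot 82 mm square, cup inner diameter 63 mm, outer 69. Origin and axes as for the wide cup; inner floor 10 mm above the origin, rim 26 mm. The caddy round the inserts is a low wooden tray 96 mm deep, 348 mm long, walls 20 mm high, with a wire handle 44 mm high across either end.
- square_cup: Blue ceramic insert with the square cup: foot 82 mm square, cup 60 mm square inside, 66 outside, sides along x and y. In the caddy, origin and axes as for the wide cup; inner floor 10 mm above the origin, rim 26 mm.
- dish: Blue ceramic insert that is a shallow square dish: 76 mm square inside, 82 outside, sides along x and y. In the caddy, origin and axes as for the wide cup; inner floor 10 mm above the origin, rim only 18 mm (a lip of 8 mm).
- mill_a_center (a point): Shorter of two turned dark-wood pepper mills on the chopping board (220 x 340 x 22 mm, flat): 104 mm tall with its steel top button, foot 56 mm in diameter, waist 40, about 0.15 kg. Point: on its axis half-way up, 52 mm above its foot; z up. Grip its round head, 47 mm across from 63 to 86 mm above the foot, at about 75 mm; the head does not turn.
- mill_b_center (a point): The taller of the two dark-wood pepper mills, of the same shape, also standing on the board: 132 mm tall, foot 56 mm in diameter. To be left alone. The point is on its axis half-way up, 66 mm above its foot; z up.
- salt_shaker_center (a point): Salt shaker standing on the board: a glass body with a round-topped grey cap with holes, 90 mm tall, body 44 mm in diameter up to about 70 mm, cap 34, about 0.1 kg. The point is on its axis half-way up, 45 mm above its foot; z up. Grip the body at 50 to 60 mm above the foot.
- spice_0_center (a point): The spice jar standing on the board: a cylinder 45 mm in diameter, 106 mm tall, flat red screw cap 21 mm high, about 0.11 kg. The point is on its axis half-way up, 53 mm above its foot; z up.
- spice_1_center (a point): The other spice jar, the twin of the first (45 mm diameter, 106 mm tall), standing on the bare worktop in front of the caddy, not on the board. To be left alone. The point is on its axis half-way up, 53 mm above its foot; z up.
- lemon_center (a point): Lemon lying on the worktop in front of the caddy: 78 mm long, 55 mm wide, 56 mm high, about 0.11 kg. The point is its centre, 28 mm above what it lies on; its x runs along its length, z up. Grip it across its 55 mm width.
Mind the look-alikes: they are no part of the job. Leave any blue look-alike of the part that bears mill_a_center alone. What is shaped like the part that bears spice_0_center but purple is not meant.

How it is judged:
By the outcome, as a careful person would: the job done as asked, in the order asked, and still so for the second after the job is handed in, with the robot touching nothing.
It also fails if it takes over 104 s, if anything falls off the work surface, if the arm or the gripper's body presses on something with over 40 N, if the wrist force passes 120 N, or if a joint passes its speed limit or range.

### The arm

A 7-joint arm with a two-finger parallel gripper is mounted at the origin on a cart in front of the work surface, level with it; the furniture and walls round the work are solid. World frame = base frame: x ahead of the robot, y to its left, z up, the work surface at z = 0. Lengths are in m, angles in rad, forces in N, time in s.
With the tool pointing down it reaches from about 0.4 to 0.85 m from the base axis. Payload 4.5 kg.
Tool frame: the origin (TCP) lies midway between the tips of the shut fingers; the grasp point (between the pads) lies 19 mm behind it; z points along the fingers, y is the line along which they close (so a half turn about z gives the same grasp; the last joint's range is limited). The gripper opens to 88 mm and grips with 3 to 60 N. Pads are 18 mm wide; open, the fingers measure 123 mm over their backs; the gripper's body (75 mm by 187 mm) begins 45 mm behind the grasp point.
Start: joints at [-1.222, 0.689, -0.195, 1.565, 0.157, 0.902, -0.215], TCP at [0.193, 0.594, 0.239] pointing down, gripper open.
Joint ranges: [-3.01, 3.01], [-0.46, 2.08], [-1.47, 1.51], [0.13, 2.56], [-1, 4.14], [0.04, 2.09], [-2.66, 2.66]. Speed limits (rad/s): [2.57, 2.57, 3.14, 3.14, 3.14, 3.14, 3.14].

### API

Orientations are given as a unit quaternion [x, y, z, w].
In Python, from plant import get_state, viewer, workorder gives the robot as it stands. The module is installed in compiled form; this text tells all that it offers.
- The arm moves only by the tool step_arm, never from a script. Its argument "motion" is a list of rows, each an object of numbers: "wx", "wy", "wz": the turn, a rotation vector about the tool's x, y, z each as a share of 180 degrees, from -1 to 1; "dx", "dy", "dz": the shift along the tool's x, y, z each as a share of 8 cm, from -1 to 1; "claw": the finger opening in mm, from 0 to 88.1. A call has 1 to 8 rows; each row is the pose to reach, as a shift and turn from the pose commanded when the call began, along the tool's axes at that moment, turning the shorter way round; what a row does not reach only later rows make up. A row lasts 1/10 s, in which the tool goes at most 50 mm and 8.59 degrees, less where a joint would pass 70% of its speed; a pose out of reach is approached as far as the arm can. A call with a number of a shift or a turn outside -1 to 1 is refused whole. A call with a gripper value outside its range is refused whole. The fingers move at their own pace and stop on an object; "force" is the grip in N (left out, the last holds). Time passes only in rows, so rows that repeat a pose let the fingers close. It gives the time, the measured TCP pose, the force, the opening and the grip force at its end, in the units of the state.
- get_state(): the state, without advancing time (a new reading comes with each control period).
- viewer.snapshot(name): name is "side" or "top"; returns (picture, depth): 420x560x3 uint8, red, green, blue; 420x560 float32, m along the optical axis (not along the pixel's ray), 0 where there is no reading.
- viewer.calibration(name): a dict with "vfov" (degrees; the focal length in pixels is half the picture's height over the tangent of half this angle, whatever the lens; pixels are square), "cx", "cy" (the principal point, pixels), "dist_coeffs" ([k1, k2, p1, p2, k3] as OpenCV has them; the pictures are not rectified), "extrinsics" (4x4, takes a point from camera to world coordinates). Camera axes: x right, y down, z forward; pixel columns grow to the right and rows downward; lengths in m; the calibration is good to about 2 mm. A picture is of the moment at which its call begins. calibration takes no time and is no camera call.
- workorder.finish_job(): hands the job in; it is judged then, once.
The state is a dict: "clock": time; "q": joint angles; "qd": joint speeds; "joint_torque": joint torques, N m; "tool_pos": TCP position; "eef_rot": TCP orientation; "contact_force": force on the tool from outside, world axes, zero at the start; "moment": the same for the moment, N m; "opening": opening from 0.0 (shut) to 1.0 (fully open); "finger_force": force on a finger pad.
Only numpy, scipy, OpenCV 4.12 (cv2) and the standard library are available. Lean on these libraries where they do the work, as an engineer would, in place of code of your own. Each camera call takes 0.05 s, during which the arm holds its last target. There are 200 camera calls.

## Working session

There is one attempt and no reset: what is moved stays moved. The work goes in short steps, Python scripts to look and compute and a tool call to move; the robot and the scene stay as the last step left them, time stands still between calls to the robot, and variables do not carry over. Pictures are saved under pics/ and viewed, at most 14 in all, crops included, and the job is handed in when it is done.

Besides the shell and the picture viewer there is one more tool, called after "Request:" by a JSON object that holds its "fn" and its "kwargs", one argument or row to a line. step_arm: Moves the arm, as the interface text tells. Shift numbers are shares of 8 cm and turn numbers shares of 180 degrees, none past 1 either way. Its arguments: {"type":"object","properties":{"motion":{"type":"array","items":{"type":"object","properties":{"wx":{"type":"number","minimum":-1,"maximum":1},"wy":{"type":"number","minimum":-1,"maximum":1},"wz":{"type":"number","minimum":-1,"maximum":1},"dx":{"type":"number","minimum":-1,"maximum":1},"dy":{"type":"number","minimum":-1,"maximum":1},"dz":{"type":"number","minimum":-1,"maximum":1},"claw":{"type":"number"}}}},"force":{"type":"number"}},"required":["motion"]}

```bash
mkdir -p pics; cat > h.py <<'E'
import numpy as np, cv2
from plant import get_state, viewer, workorder
from scipy.spatial.transform import Rotation as R
def snap(name,fn=None):
    im,d=viewer.snapshot(name)
    np.savez(f'{name}.npz',im=im,d=d)
    if fn: cv2.imwrite(f'pics/{fn}.png',im[:,:,::-1])
    return im,d
def cal(name):
    c=viewer.calibration(name); f=210/np.tan(np.radians(c['vfov'])/2)
    return np.array([[f,0,c['cx']],[0,f,c['cy']],[0,0,1]]),np.array(c['dist_coeffs'],float),np.array(c['extrinsics'])
def cloud(name,d):
    K,D,T=cal(name); v,u=np.mgrid[0:420,0:560]
    p=cv2.undistortPoints(np.stack([u,v],-1).reshape(-1,1,2).astype(np.float64),K,D).reshape(420,560,2)
    P=np.dstack([p[...,0]*d,p[...,1]*d,d])
    W=P@T[:3,:3].T+T[:3,3]; W[d==0]=np.nan
    return W
def rel(target,yaw=None):
    """shift from the present pose to target in tool axes, shares of 8cm"""
    s=get_state(); r=R.from_quat(s['eef_rot'])
    return r.inv().apply(np.array(target)-s['tool_pos'])/0.08
E
python3 - <<'E'
from h import *
for n in('side','top'):
    im,d=snap(n,n+'0'); K,D,T=cal(n); print(n,K[0,0],T.round(3).tolist(),D)
s=get_state(); print(s['clock'],s['tool_pos'],s['eef_rot'],R.from_quat(s['eef_rot']).as_matrix().round(3).tolist(),s['opening'])
E
```

```text
side 469.51724462737974 [[0.834, -0.354, 0.423, -0.021], [-0.551, -0.512, 0.658, -0.733], [-0.016, -0.782, -0.623, 0.91], [0.0, 0.0, 0.0, 1.0]] [-0.0912982  0.         0.         0.         0.       ]
top 452.4587115260814 [[-0.025, -0.98, 0.196, 0.307], [-1.0, 0.024, -0.008, 0.104], [0.003, -0.196, -0.981, 1.304], [0.0, 0.0, 0.0, 1.0]] [0.04554586 0.         0.         0.         0.        ]
0.1 [0.19338018 0.5937569  0.23799568] [ 1.56703061e-01  9.87645430e-01 -8.07411954e-04 -5.96946634e-05] [[-0.951, 0.31, -0.0], [0.31, 0.951, -0.002], [-0.0, -0.002, -1.0]] 1.0006045850016114
```

View pics/side0.png

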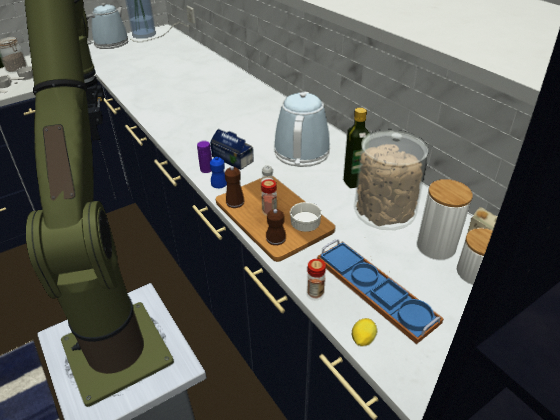

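View pics/top0.png

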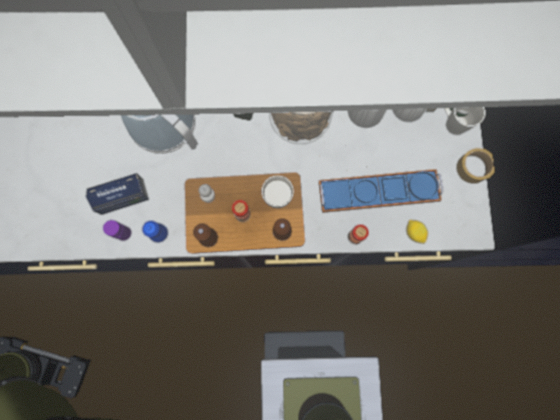

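Side view: tall dark mill (233,187), other dark mill (276,225), salt (267,172), jar on board (268,195), spare jar (316,278), lemon (365,332), caddy inserts from (343,258) dish, narrow (364,275), square (388,293), wide (416,315). The blue mill look-alike is at (218,172) and the purple jar at (205,157). Next I'll measure heights and positions and take a confirming crop.

```bash
python3 - <<'E'
from h import *
im=np.load('side.npz')['im'];cv2.imwrite('pics/crop1.png',cv2.resize(im[140:350,190:450][:,:,::-1],None,fx=3,fy=2.85,interpolation=cv2.INTER_CUBIC))
C={n:cloud(n,np.load(n+'.npz')['d']) for n in('side','top')}
def col(n,u,v,r=22,zmin=.03):
    W=C[n][v-r:v+r,u-r:u+r].reshape(-1,3); W=W[np.isfinite(W).all(1)]; W=W[W[:,2]>zmin]
    return W
T=C['top']
# top caps: points within 3mm of the max height near the pixel
for nm,u,v in[('millL',204,233),('millR',283,229),('salt',206,193),('jar',240,209),('jar1',359,233),('lemon',418,231),('bowl',278,191)]:
    W=col('top',u,v,16); W=W[W[:,2]>.04]; zt=np.percentile(W[:,2],98); A=W[W[:,2]>zt-.012]
    print(nm,'ztop',zt.round(4),'ctr',((A.max(0)+A.min(0))/2).round(4),'med',np.median(A,0).round(4),len(A), 'all',W.min(0).round(3),W.max(0).round(3))
for nm,u,v in[('dish',336,194),('narrow',366,190),('square',394,188),('wide',424,186),('board',225,240),('work',330,230)]:
    print(nm,T[v,u].round(4))
# from side
for nm,u,v in[('millL',233,172),('millR',276,213),('salt',267,170),('jar',268,185),('jar1',317,264),('lemon',365,330)]:
    W=col('side',u,v,8,.04); zt=np.percentile(W[:,2],99); A=W[W[:,2]>zt-.008]; print('side',nm,zt.round(4),A.mean(0).round(4))
E
```

```text
millL ztop 0.1544 ctr [0.4897 0.3001 0.1493] med [0.4877 0.2999 0.1467] 162 all [0.461 0.273 0.04 ] [0.513 0.324 0.156]
millR ztop 0.1281 ctr [0.5009 0.0913 0.124 ] med [0.5003 0.0915 0.1192] 132 all [0.475 0.066 0.04 ] [0.524 0.119 0.132]
salt ztop 0.1137 ctr [0.6083 0.2994 0.1095] med [0.6065 0.2991 0.1085] 106 all [0.586 0.28  0.041] [0.625 0.32  0.117]
jar ztop 0.1331 ctr [0.5513 0.2028 0.1278] med [0.5507 0.2018 0.1289] 213 all [0.529 0.18  0.041] [0.572 0.223 0.135]
jar1 ztop 0.1119 ctr [ 0.4823 -0.117   0.1066] med [ 0.4815 -0.1166  0.1075] 215 all [ 0.46  -0.138  0.043] [ 0.503 -0.095  0.113]
lemon ztop 0.0595 ctr [ 0.4915 -0.2888  0.0554] med [ 0.4903 -0.2882  0.053 ] 226 all [ 0.461 -0.319  0.04 ] [ 0.521 -0.263  0.063]
bowl ztop 0.0684 ctr [0.6116 0.1009 0.0642] med [0.6204 0.1006 0.0631] 161 all [0.566 0.057 0.04 ] [0.657 0.145 0.072]
dish [ 0.6064 -0.069   0.0225]
narrow [ 0.6179 -0.1582  0.0157]
square [ 0.6212 -0.2395  0.0182]
wide [ 0.625  -0.3269  0.0182]
board [0.4797 0.2537 0.0221]
work [ 5.044e-01 -4.930e-02  4.000e-04]
side millL 0.1533 [0.4865 0.2982 0.1487]
side millR 0.127 [0.5019 0.0899 0.123 ]
side salt 0.1123 [0.6065 0.2974 0.1078]
side jar 0.1308 [0.5509 0.201  0.1273]
side jar1 0.1087 [ 0.4814 -0.1187  0.105 ]
side lemon 0.0571 [ 0.4877 -0.2934  0.0523]
```

View pics/crop1.png

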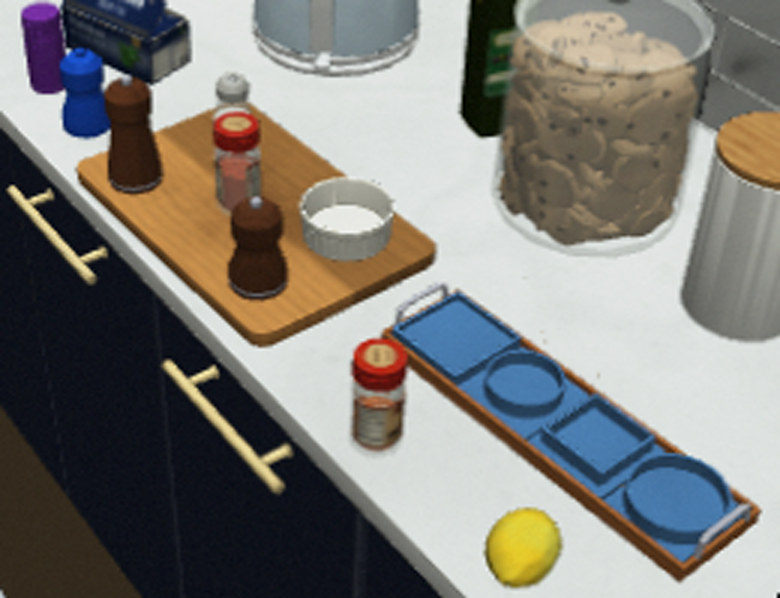

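The candidates for the mill to move are the dark mill at top px (283,229), top z 0.128, the dark mill at (204,233), top z 0.154, and the blue mill at (153,231). The one at (283,229) fits: 22 mm board plus 104 mm, and dark wood. For the jar, it's (240,209), which stands on the board. The jar at (359,233) is on the worktop and the one at (116,230) is purple. The crop confirms both choices.

```bash
python3 - <<'E'
from h import *
Z=np.load('top.npz'); im=Z['im'];T=cloud('top',Z['d'])
hsv=cv2.cvtColor(im,cv2.COLOR_RGB2HSV)
ok=np.isfinite(T).all(-1)
blue=(hsv[...,0]>95)&(hsv[...,0]<125)&(hsv[...,1]>90)&ok&(T[...,0]>.53)&(T[...,0]<.7)&(T[...,1]<0)&(T[...,1]>-.42)
P=T[blue]; print(len(P),P.min(0),P.max(0))
(c,s,a)=cv2.minAreaRect(P[:,:2].astype(np.float32)); print('caddy',c,s,a)
B=P[P[:,1]<1]; u=np.linalg.svd(B[:,:2]-B[:,:2].mean(0),full_matrices=False)[2][0]; u*=np.sign(u[1]); print('axis',u,np.degrees(np.arctan2(u[1],u[0])))
for k,n in zip((-1.5,-.5,.5,1.5),('wide','square','narrow','dish')): print(n,(np.array(c)+k*.084*u).round(4))
rim=P[P[:,2]>.029]; print('rim pts',len(rim))
yl=(hsv[...,0]>20)&(hsv[...,0]<35)&(hsv[...,1]>130)&ok&(T[...,1]<-.24)&(T[...,1]>-.34)&(T[...,0]<.55)
L=T[yl]; print('lemon',cv2.minAreaRect(L[:,:2].astype(np.float32)),L[:,2].max(), len(L))
u=np.linalg.svd(L[:,:2]-L[:,:2].mean(0),full_matrices=False)[2][0];print('lemon axis deg',np.degrees(np.arctan2(u[1],u[0])))
for y in np.arange(-.42,.5,.06):
    m=ok&(abs(T[...,1]-y)<.03)&(T[...,0]>.64)&(T[...,2]>.06); Q=T[m]
    i=Q[:,0].argmin(); print(y.round(2),'nearest back obst',Q[i].round(3), 'low ones zmax',Q[Q[:,0]<.8][:,2].max(initial=0).round(2))
s=get_state();print(rel([.5015,.091,.238])*.08)
E
```

```text
2847 [ 0.56440967 -0.36318499  0.00613536] [ 0.66685672 -0.02846441  0.04226949]
caddy (0.6164303421974182, -0.1964445263147354) (0.0810670405626297, 0.33195680379867554) 4.24853515625
axis [-0.06930276  0.99759567] 93.97394122068263
wide [ 0.6252 -0.3221]
square [ 0.6193 -0.2383]
narrow [ 0.6135 -0.1545]
dish [ 0.6077 -0.0707]
rim pts 310
lemon ((0.4896518290042877, -0.28797340393066406), (0.05252033844590187, 0.053393714129924774), 75.52092742919922) 0.06324819072729637 321
lemon axis deg -149.62349781250396
-0.42 nearest back obst [ 0.773 -0.438  0.095] low ones zmax 0.11
-0.36 nearest back obst [ 0.64  -0.331  0.642] low ones zmax 0.65
-0.3 nearest back obst [ 0.64  -0.315  0.643] low ones zmax 0.65
-0.24 nearest back obst [ 0.64  -0.248  0.642] low ones zmax 0.65
-0.18 nearest back obst [ 0.64  -0.21   0.641] low ones zmax 0.65
-0.12 nearest back obst [ 0.64  -0.114  0.644] low ones zmax 0.65
-0.06 nearest back obst [ 0.64  -0.077  0.643] low ones zmax 0.65
0.0 nearest back obst [ 0.64  -0.02   0.642] low ones zmax 0.65
0.06 nearest back obst [0.64  0.088 0.641] low ones zmax 0.65
0.12 nearest back obst [0.64  0.124 0.643] low ones zmax 0.65
0.18 nearest back obst [0.64  0.176 0.642] low ones zmax 0.65
0.24 nearest back obst [0.64  0.242 0.762] low ones zmax 0.83
0.3 nearest back obst [0.64  0.328 0.643] low ones zmax 0.65
0.36 nearest back obst [0.64  0.352 0.641] low ones zmax 0.65
0.42 nearest back obst [0.64  0.401 0.642] low ones zmax 0.65
0.48 nearest back obst [0.64  0.491 0.641] low ones zmax 0.65
[-0.448608   -0.38269144  0.00067381]
```

Request:
{"fn": "step_arm", "kwargs": {
  "motion": [
    {"dx":-0.9,"dy":-0.75,"wz":0.35},
    {"dx":-0.9,"dy":-0.75,"wz":0.35},
    {"dx":-0.9,"dy":-0.75,"wz":0.35},
    {"dx":-0.9,"dy":-0.75,"wz":0.35},
    {"dx":-0.9,"dy":-0.75,"wz":0.35},
    {"dx":-0.9,"dy":-0.75,"wz":0.35},
    {"dx":-0.9,"dy":-0.75,"wz":0.35},
    {"dx":-0.9,"dy":-0.75,"wz":0.35}
  ]
}}

```text
$.motion[0]: bad value
```

Request:
{"fn": "step_arm", "kwargs": {
  "motion": [
    {"dx":-0.9,"dy":-0.75,"dz":0,"wx":0,"wy":0,"wz":0.35,"claw":88},
    {"dx":-0.9,"dy":-0.75,"dz":0,"wx":0,"wy":0,"wz":0.35,"claw":88},
    {"dx":-0.9,"dy":-0.75,"dz":0,"wx":0,"wy":0,"wz":0.35,"claw":88},
    {"dx":-0.9,"dy":-0.75,"dz":0,"wx":0,"wy":0,"wz":0.35,"claw":88},
    {"dx":-0.9,"dy":-0.75,"dz":0,"wx":0,"wy":0,"wz":0.35,"claw":88},
    {"dx":-0.9,"dy":-0.75,"dz":0,"wx":0,"wy":0,"wz":0.35,"claw":88},
    {"dx":-0.9,"dy":-0.75,"dz":0,"wx":0,"wy":0,"wz":0.35,"claw":88},
    {"dx":-0.9,"dy":-0.75,"dz":0,"wx":0,"wy":0,"wz":0.35,"claw":88}
  ],
  "force": 20
}}

```text
clock: 0.9
tool_pos: [0.2431, 0.5148, 0.2384]
eef_rot: [0.651, 0.759, -0.0, 0.0]
contact_force: [-0.0, -0.2, 0.9]
opening: 0.996
finger_force: 0.0
```

Request:
{"fn": "step_arm", "kwargs": {
  "motion": [
    {"dx":-1,"dy":0.73,"dz":0,"wx":0,"wy":0,"wz":0.049,"claw":88},
    {"dx":-1,"dy":0.73,"dz":0,"wx":0,"wy":0,"wz":0.049,"claw":88},
    {"dx":-1,"dy":0.73,"dz":0,"wx":0,"wy":0,"wz":0.049,"claw":88},
    {"dx":-1,"dy":0.73,"dz":0,"wx":0,"wy":0,"wz":0.049,"claw":88}
  ]
}}

```text
clock: 1.3
tool_pos: [0.3144, 0.444, 0.2386]
eef_rot: [0.707, 0.707, -0.0, 0.0]
contact_force: [0.1, 0.5, -0.8]
opening: 0.999
finger_force: 0.0
```

```bash
python3 -c "
from h import *
s=get_state();print(rel([.5015,.091,.238])*.08, R.from_quat(s['eef_rot']).as_matrix().round(3).tolist(), s['q'])"
```

```text
[-0.3529007   0.18726092  0.00074774] [[0.001, 1.0, -0.0], [1.0, -0.001, -0.0], [-0.0, -0.0, -1.0]] [-1.13111756  0.58555017  0.14960606  1.82219511 -0.1218886   0.74322755
 -0.91667692]
```

Request:
{"fn": "step_arm", "kwargs": {
  "motion": [
    {"dx":-1,"dy":0.6,"dz":0,"wx":0,"wy":0,"wz":0,"claw":88},
    {"dx":-1,"dy":0.6,"dz":0,"wx":0,"wy":0,"wz":0,"claw":88},
    {"dx":-1,"dy":0.6,"dz":0,"wx":0,"wy":0,"wz":0,"claw":88}
  ]
}}

```text
clock: 1.6
tool_pos: [0.3642, 0.3603, 0.2387]
eef_rot: [0.709, 0.705, -0.001, 0.002]
contact_force: [0.8, -0.4, 0.2]
opening: 1.0
finger_force: 0.0
```

Request:
{"fn": "step_arm", "kwargs": {
  "motion": [
    {"dx":-1,"dy":0.6,"dz":0,"wx":0,"wy":0,"wz":0,"claw":88},
    {"dx":-1,"dy":0.6,"dz":0,"wx":0,"wy":0,"wz":0,"claw":88},
    {"dx":-1,"dy":0.6,"dz":0,"wx":0,"wy":0,"wz":0,"claw":88}
  ]
}}

```text
clock: 1.9
tool_pos: [0.4124, 0.2809, 0.2388]
eef_rot: [0.709, 0.705, -0.0, 0.001]
contact_force: [-0.1, -0.6, 0.0]
opening: 1.0
finger_force: 0.0
```

Request:
{"fn": "step_arm", "kwargs": {
  "motion": [
    {"dx":-1,"dy":0.6,"dz":0,"wx":0,"wy":0,"wz":0,"claw":88},
    {"dx":-1,"dy":0.6,"dz":0,"wx":0,"wy":0,"wz":0,"claw":88},
    {"dx":-1,"dy":0.6,"dz":0,"wx":0,"wy":0,"wz":0,"claw":88}
  ]
}}

```text
clock: 2.2
tool_pos: [0.4608, 0.2015, 0.2388]
eef_rot: [0.709, 0.705, -0.0, 0.001]
contact_force: [-0.4, 0.0, -0.3]
opening: 0.995
finger_force: 0.0
```

Request:
{"fn": "step_arm", "kwargs": {
  "motion": [
    {"dx":-1,"dy":0.4,"dz":0,"wx":0,"wy":0,"wz":0,"claw":88},
    {"dx":-1,"dy":0.4,"dz":0,"wx":0,"wy":0,"wz":0,"claw":88},
    {"dx":-1,"dy":0.4,"dz":0,"wx":0,"wy":0,"wz":0,"claw":88}
  ]
}}

```text
clock: 2.5
tool_pos: [0.4918, 0.1226, 0.2387]
eef_rot: [0.708, 0.706, -0.0, 0.001]
contact_force: [-0.3, -0.3, 0.5]
opening: 0.999
finger_force: 0.0
```

Request:
{"fn": "step_arm", "kwargs": {
  "motion": [
    {"dx":-0.41,"dy":0.14,"dz":0.5,"wx":0,"wy":0,"wz":0,"claw":88},
    {"dx":-0.41,"dy":0.14,"dz":0.5,"wx":0,"wy":0,"wz":0,"claw":88},
    {"dx":-0.41,"dy":0.14,"dz":0.5,"wx":0,"wy":0,"wz":0,"claw":88}
  ]
}}

```text
clock: 2.8
tool_pos: [0.5007, 0.0948, 0.1978]
eef_rot: [0.706, 0.709, -0.001, -0.001]
contact_force: [0.4, 0.9, -0.2]
opening: 0.997
finger_force: 0.0
```

Request:
{"fn": "step_arm", "kwargs": {
  "motion": [
    {"dx":0,"dy":0,"dz":0.5,"wx":0,"wy":0,"wz":0,"claw":88},
    {"dx":0,"dy":0,"dz":0.5,"wx":0,"wy":0,"wz":0,"claw":88},
    {"dx":0,"dy":0,"dz":0.5,"wx":0,"wy":0,"wz":0,"claw":88}
  ]
}}

```text
clock: 3.1
tool_pos: [0.5012, 0.0948, 0.1593]
eef_rot: [0.705, 0.709, 0.0, -0.001]
contact_force: [0.3, 0.4, -0.1]
opening: 0.995
finger_force: 0.0
```

```bash
python3 -c "
from h import *
s=get_state();print(rel([.5015,.091,.078]), R.from_quat(s['eef_rot']).as_matrix().round(3).tolist(), s['tool_pos'])"
```

```text
[-0.04911396  0.00451359  1.01577873] [[-0.005, 1.0, -0.001], [1.0, 0.005, 0.001], [0.001, -0.001, -1.0]] [0.50119217 0.09484678 0.15926646]
```

Request:
{"fn": "step_arm", "kwargs": {
  "motion": [
    {"dx":-0.05,"dy":0,"dz":0.5,"wx":0,"wy":0,"wz":0,"claw":88},
    {"dx":-0.05,"dy":0,"dz":1,"wx":0,"wy":0,"wz":0,"claw":88},
    {"dx":-0.05,"dy":0,"dz":1,"wx":0,"wy":0,"wz":0,"claw":88},
    {"dx":-0.05,"dy":0,"dz":1,"wx":0,"wy":0,"wz":0,"claw":88}
  ]
}}

```text
clock: 3.5
tool_pos: [0.5022, 0.0896, 0.0801]
eef_rot: [0.706, 0.708, 0.001, 0.0]
contact_force: [0.1, -0.3, 1.1]
opening: 0.998
finger_force: 0.0
```

Request:
{"fn": "step_arm", "kwargs": {
  "motion": [
    {"dx":0,"dy":0,"dz":0,"wx":0,"wy":0,"wz":0,"claw":40},
    {"dx":0,"dy":0,"dz":0,"wx":0,"wy":0,"wz":0,"claw":40},
    {"dx":0,"dy":0,"dz":0,"wx":0,"wy":0,"wz":0,"claw":40},
    {"dx":0,"dy":0,"dz":0,"wx":0,"wy":0,"wz":0,"claw":40},
    {"dx":0,"dy":0,"dz":0,"wx":0,"wy":0,"wz":0,"claw":40},
    {"dx":0,"dy":0,"dz":0,"wx":0,"wy":0,"wz":0,"claw":40},
    {"dx":0,"dy":0,"dz":0,"wx":0,"wy":0,"wz":0,"claw":40},
    {"dx":0,"dy":0,"dz":0,"wx":0,"wy":0,"wz":0,"claw":40}
  ],
  "force": 20
}}

```text
clock: 4.3
tool_pos: [0.5019, 0.0888, 0.0789]
eef_rot: [0.706, 0.708, 0.0, 0.0]
contact_force: [0.3, 0.9, 5.6]
opening: 0.523
finger_force: 20.0
```

Request:
{"fn": "step_arm", "kwargs": {
  "motion": [
    {"dx":0,"dy":0,"dz":-0.2,"wx":0,"wy":0,"wz":0,"claw":40},
    {"dx":0,"dy":0,"dz":-0.5,"wx":0,"wy":0,"wz":0,"claw":40},
    {"dx":0,"dy":0,"dz":-0.8,"wx":0,"wy":0,"wz":0,"claw":40},
    {"dx":0,"dy":0,"dz":-1,"wx":0,"wy":0,"wz":0,"claw":40}
  ],
  "force": 25
}}

```text
clock: 4.7
tool_pos: [0.5015, 0.0887, 0.1596]
eef_rot: [0.706, 0.708, -0.0, -0.0]
contact_force: [0.7, -0.5, -1.5]
opening: 0.525
finger_force: 25.0
```

Request:
{"fn": "step_arm", "kwargs": {
  "motion": [
    {"dx":-0.25,"dy":0.05,"dz":-0.3,"wx":0,"wy":0,"wz":0,"claw":40},
    {"dx":-0.6,"dy":0.1,"dz":-0.6,"wx":0,"wy":0,"wz":0,"claw":40},
    {"dx":-1,"dy":0.14,"dz":-0.6,"wx":0,"wy":0,"wz":0,"claw":40}
  ]
}}

```text
clock: 5.0
tool_pos: [0.5147, 0.0089, 0.2089]
eef_rot: [0.705, 0.709, 0.002, 0.001]
contact_force: [0.9, 0.5, -1.4]
opening: 0.524
finger_force: 25.0
```

Request:
{"fn": "step_arm", "kwargs": {
  "motion": [
    {"dx":-0.5,"dy":0.2,"dz":0,"wx":0,"wy":0,"wz":0,"claw":40},
    {"dx":-1,"dy":0.4,"dz":0,"wx":0,"wy":0,"wz":0,"claw":40}
  ]
}}

```text
clock: 5.2
tool_pos: [0.5448, -0.0721, 0.2064]
eef_rot: [0.706, 0.708, -0.0, -0.001]
contact_force: [1.1, -0.3, -2.0]
opening: 0.519
finger_force: 25.0
```

Request:
{"fn": "step_arm", "kwargs": {
  "motion": [
    {"dx":-0.5,"dy":0.2,"dz":0,"wx":0,"wy":0,"wz":0,"claw":40},
    {"dx":-1,"dy":0.4,"dz":0,"wx":0,"wy":0,"wz":0,"claw":40}
  ]
}}

```text
clock: 5.4
tool_pos: [0.5771, -0.1526, 0.2059]
eef_rot: [0.706, 0.708, -0.0, -0.001]
contact_force: [1.2, 1.3, -1.4]
opening: 0.522
finger_force: 25.0
```

Request:
{"fn": "step_arm", "kwargs": {
  "motion": [
    {"dx":-0.5,"dy":0.2,"dz":0,"wx":0,"wy":0,"wz":0,"claw":40},
    {"dx":-1,"dy":0.4,"dz":0,"wx":0,"wy":0,"wz":0,"claw":40}
  ]
}}

```text
clock: 5.6
tool_pos: [0.6093, -0.2324, 0.2057]
eef_rot: [0.706, 0.708, -0.0, -0.001]
contact_force: [0.9, 0.7, -1.4]
opening: 0.523
finger_force: 25.0
```

Request:
{"fn": "step_arm", "kwargs": {
  "motion": [
    {"dx":-0.4,"dy":0.1,"dz":0,"wx":0,"wy":0,"wz":0,"claw":40},
    {"dx":-0.7,"dy":0.15,"dz":0,"wx":0,"wy":0,"wz":0,"claw":40},
    {"dx":-0.9,"dy":0.2,"dz":0,"wx":0,"wy":0,"wz":0,"claw":40},
    {"dx":-1,"dy":0.2,"dz":0,"wx":0,"wy":0,"wz":0,"claw":40}
  ]
}}

```text
clock: 6.0
tool_pos: [0.6249, -0.3129, 0.2053]
eef_rot: [0.707, 0.707, -0.001, -0.001]
contact_force: [-0.5, 0.3, -1.6]
opening: 0.518
finger_force: 25.0
```

```bash
python3 -c "
from h import *
s=get_state();print(rel([.625,-.324,.077]), s['tool_pos'],s['opening'],s['finger_force'],s['eef_rot'])
im,d=snap('side');cv2.imwrite('pics/m1.png',cv2.resize(im[150:360,250:510][:,:,::-1],None,fx=3,fy=2.85,interpolation=cv2.INTER_CUBIC))"
```

```text
[-0.13798106  0.00445077  1.60421207] [ 0.62490005 -0.31293609  0.20533523] 0.5176955911314095 24.99472368042916 [ 7.06992751e-01  7.07220062e-01 -7.85589688e-04 -6.45082647e-04]
```

View pics/m1.png

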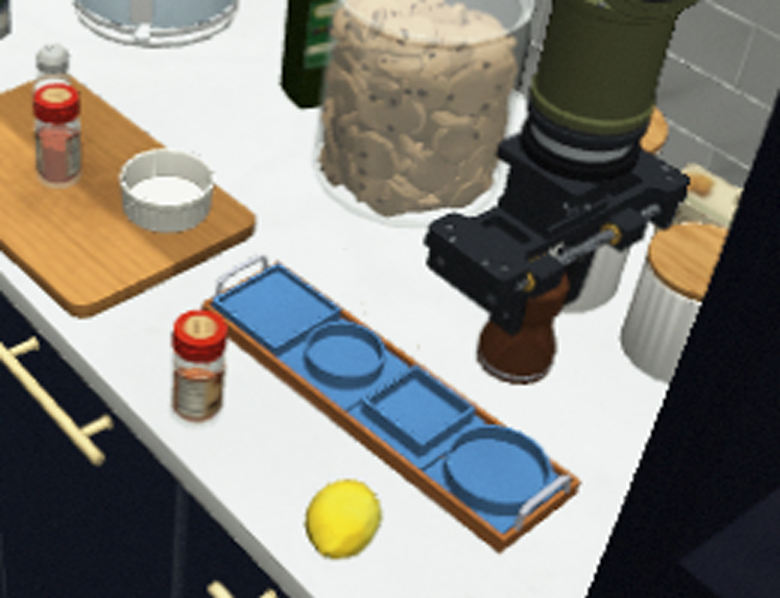

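Mill is held upright above the caddy. The cup rims in the crop are wide (497,468), square (418,411), narrow (344,357) and dish (277,309). I'll cross-check these against the top-view fit.

```bash
cat >> h.py <<'E'
def ray(name,u,v,z):
    K,D,T=cal(name); p=cv2.undistortPoints(np.array([[[u,v]]],float),K,D).ravel()
    r=T[:3,:3]@[p[0],p[1],1]; return T[:3,3]+r*(z-T[2,3])/r[2]
E
python3 -c "
from h import *
for n,a,b,z in[('wide',497,465,.034),('square',418,407,.034),('narrow',344,354,.034),('dish',277,308,.026)]: print(n,ray('side',250+a/3,150+b/2.85,z).round(4))
for n,a,b,z in[('wide',424,186,.028),('square',394.5,188,.028),('narrow',366,190,.028),('dish',336,194,.02)]: print(n,ray('top',a,b,z).round(4))
"
```

```text
wide [ 0.622  -0.3232  0.034 ]
square [ 0.6151 -0.2416  0.034 ]
narrow [ 0.607  -0.1602  0.034 ]
dish [ 0.6031 -0.0768  0.026 ]
wide [ 0.6226 -0.3237  0.028 ]
square [ 0.6188 -0.2383  0.028 ]
narrow [ 0.6149 -0.1556  0.028 ]
dish [ 0.607  -0.0693  0.02  ]
```

Request:
{"fn": "step_arm", "kwargs": {
  "motion": [
    {"dx":-0.15,"dy":-0.03,"dz":0.25,"wx":0,"wy":0,"wz":0,"claw":40},
    {"dx":-0.15,"dy":-0.03,"dz":0.6,"wx":0,"wy":0,"wz":0,"claw":40},
    {"dx":-0.15,"dy":-0.03,"dz":0.85,"wx":0,"wy":0,"wz":0,"claw":40},
    {"dx":-0.15,"dy":-0.03,"dz":1,"wx":0,"wy":0,"wz":0,"claw":40},
    {"dx":-0.15,"dy":-0.03,"dz":1,"wx":0,"wy":0,"wz":0,"claw":40}
  ]
}}

```text
clock: 6.55
tool_pos: [0.6223, -0.3211, 0.1246]
eef_rot: [0.706, 0.708, -0.0, -0.002]
contact_force: [-0.8, 0.2, -1.3]
opening: 0.519
finger_force: 25.0
```

Request:
{"fn": "step_arm", "kwargs": {
  "motion": [
    {"dx":0,"dy":0,"dz":0.15,"wx":0,"wy":0,"wz":0,"claw":40},
    {"dx":0,"dy":0,"dz":0.3,"wx":0,"wy":0,"wz":0,"claw":40},
    {"dx":0,"dy":0,"dz":0.45,"wx":0,"wy":0,"wz":0,"claw":40},
    {"dx":0,"dy":0,"dz":0.55,"wx":0,"wy":0,"wz":0,"claw":40},
    {"dx":0,"dy":0,"dz":0.58,"wx":0,"wy":0,"wz":0,"claw":40},
    {"dx":0,"dy":0,"dz":0.6,"wx":0,"wy":0,"wz":0,"claw":40},
    {"dx":0,"dy":0,"dz":0.6,"wx":0,"wy":0,"wz":0,"claw":40}
  ]
}}

```text
clock: 7.25
tool_pos: [0.6237, -0.3231, 0.0788]
eef_rot: [0.706, 0.708, 0.0, 0.0]
contact_force: [0.2, -0.2, -2.0]
opening: 0.524
finger_force: 25.0
```

Request:
{"fn": "step_arm", "kwargs": {
  "motion": [
    {"dx":0,"dy":0,"dz":0.02,"wx":0,"wy":0,"wz":0,"claw":40},
    {"dx":0,"dy":0,"dz":0.04,"wx":0,"wy":0,"wz":0,"claw":40},
    {"dx":0,"dy":0,"dz":0.04,"wx":0,"wy":0,"wz":0,"claw":40}
  ]
}}

```text
clock: 7.55
tool_pos: [0.6234, -0.3229, 0.0755]
eef_rot: [0.706, 0.708, 0.0, -0.0]
contact_force: [0.5, -0.4, -1.4]
opening: 0.518
finger_force: 25.0
```

Request:
{"fn": "step_arm", "kwargs": {
  "motion": [
    {"dx":0,"dy":0,"dz":0.01,"wx":0,"wy":0,"wz":0,"claw":50},
    {"dx":0,"dy":0,"dz":0.01,"wx":0,"wy":0,"wz":0,"claw":60},
    {"dx":0,"dy":0,"dz":0.01,"wx":0,"wy":0,"wz":0,"claw":72},
    {"dx":0,"dy":0,"dz":0.01,"wx":0,"wy":0,"wz":0,"claw":80},
    {"dx":0,"dy":0,"dz":0.01,"wx":0,"wy":0,"wz":0,"claw":80},
    {"dx":0,"dy":0,"dz":-0.3,"wx":0,"wy":0,"wz":0,"claw":80},
    {"dx":0,"dy":0,"dz":-0.7,"wx":0,"wy":0,"wz":0,"claw":80},
    {"dx":0,"dy":0,"dz":-1,"wx":0,"wy":0,"wz":0,"claw":80}
  ]
}}

```text
clock: 8.35
tool_pos: [0.6239, -0.3232, 0.1572]
eef_rot: [0.706, 0.708, 0.0, 0.001]
contact_force: [1.0, -0.5, -0.9]
opening: 0.91
finger_force: 0.0
```

```bash
python3 -c "
from h import *
s=get_state();print(rel([.607,.2985,.2]), s['tool_pos'],s['eef_rot'])"
```

```text
[ 7.77198675 -0.19169481 -0.53982145] [ 0.62389426 -0.32324415  0.15718457] [7.06249926e-01 7.07962274e-01 2.36716272e-04 6.35240144e-04]
```

Request:
{"fn": "step_arm", "kwargs": {
  "motion": [
    {"dx":0.5,"dy":0,"dz":-0.3,"wx":0,"wy":0,"wz":0,"claw":80},
    {"dx":1,"dy":0,"dz":-0.6,"wx":0,"wy":0,"wz":0,"claw":80},
    {"dx":1,"dy":0,"dz":-0.6,"wx":0,"wy":0,"wz":0,"claw":80}
  ]
}}

```text
clock: 8.65
tool_pos: [0.6271, -0.235, 0.2073]
eef_rot: [0.703, 0.711, 0.004, 0.001]
contact_force: [1.0, 0.1, -0.5]
opening: 0.91
finger_force: 0.0
```

Request:
{"fn": "step_arm", "kwargs": {
  "motion": [
    {"dx":0.5,"dy":-0.03,"dz":0,"wx":0,"wy":0,"wz":0,"claw":80},
    {"dx":1,"dy":-0.03,"dz":0,"wx":0,"wy":0,"wz":0,"claw":80}
  ]
}}

```text
clock: 8.85
tool_pos: [0.6202, -0.1638, 0.2037]
eef_rot: [0.707, 0.707, -0.0, 0.001]
contact_force: [0.8, 1.7, 0.2]
opening: 0.908
finger_force: 0.0
```

Request:
{"fn": "step_arm", "kwargs": {
  "motion": [
    {"dx":0.5,"dy":-0.03,"dz":0,"wx":0,"wy":0,"wz":0,"claw":80},
    {"dx":1,"dy":-0.03,"dz":0,"wx":0,"wy":0,"wz":0,"claw":80}
  ]
}}

```text
clock: 9.05
tool_pos: [0.6177, -0.0819, 0.2035]
eef_rot: [0.706, 0.708, -0.0, -0.0]
contact_force: [0.8, 0.6, -0.0]
opening: 0.907
finger_force: 0.0
```

Request:
{"fn": "step_arm", "kwargs": {
  "motion": [
    {"dx":0.5,"dy":-0.03,"dz":0,"wx":0,"wy":0,"wz":0,"claw":80},
    {"dx":1,"dy":-0.03,"dz":0,"wx":0,"wy":0,"wz":0,"claw":80}
  ]
}}

```text
clock: 9.25
tool_pos: [0.6151, -0.0018, 0.2035]
eef_rot: [0.706, 0.708, -0.0, -0.0]
contact_force: [0.4, -0.0, -0.4]
opening: 0.904
finger_force: 0.0
```

Request:
{"fn": "step_arm", "kwargs": {
  "motion": [
    {"dx":0.5,"dy":-0.03,"dz":0,"wx":0,"wy":0,"wz":0,"claw":80},
    {"dx":1,"dy":-0.03,"dz":0,"wx":0,"wy":0,"wz":0,"claw":80}
  ]
}}

```text
clock: 9.45
tool_pos: [0.6126, 0.0783, 0.2035]
eef_rot: [0.706, 0.708, -0.0, -0.0]
contact_force: [0.3, 0.8, 0.5]
opening: 0.904
finger_force: 0.0
```

Request:
{"fn": "step_arm", "kwargs": {
  "motion": [
    {"dx":0.5,"dy":-0.03,"dz":0,"wx":0,"wy":0,"wz":0,"claw":80},
    {"dx":1,"dy":-0.03,"dz":0,"wx":0,"wy":0,"wz":0,"claw":80}
  ]
}}

```text
clock: 9.65
tool_pos: [0.61, 0.1583, 0.2035]
eef_rot: [0.706, 0.708, -0.0, 0.0]
contact_force: [0.7, -0.1, 0.2]
opening: 0.908
finger_force: 0.0
```

Request:
{"fn": "step_arm", "kwargs": {
  "motion": [
    {"dx":0.5,"dy":-0.03,"dz":0,"wx":0,"wy":0,"wz":0,"claw":80},
    {"dx":1,"dy":-0.03,"dz":0,"wx":0,"wy":0,"wz":0,"claw":80}
  ]
}}

```text
clock: 9.85
tool_pos: [0.6074, 0.2384, 0.2034]
eef_rot: [0.706, 0.708, -0.0, 0.0]
contact_force: [0.2, 0.0, -0.1]
opening: 0.91
finger_force: 0.0
```

Request:
{"fn": "step_arm", "kwargs": {
  "motion": [
    {"dx":0.4,"dy":0,"dz":0,"wx":0,"wy":0,"wz":0.25,"claw":80},
    {"dx":0.77,"dy":0,"dz":0,"wx":0,"wy":0,"wz":0.25,"claw":80},
    {"dx":0.77,"dy":0,"dz":0,"wx":0,"wy":0,"wz":0.25,"claw":80},
    {"dx":0.77,"dy":0,"dz":0,"wx":0,"wy":0,"wz":0.25,"claw":80},
    {"dx":0.77,"dy":0,"dz":0,"wx":0,"wy":0,"wz":0.25,"claw":80},
    {"dx":0.77,"dy":0,"dz":0,"wx":0,"wy":0,"wz":0.25,"claw":80},
    {"dx":0.77,"dy":0,"dz":0,"wx":0,"wy":0,"wz":0.25,"claw":80}
  ]
}}

```text
clock: 10.55
tool_pos: [0.6075, 0.2985, 0.2034]
eef_rot: [0.923, 0.385, -0.0, 0.0]
contact_force: [0.9, -0.1, -0.2]
opening: 0.908
finger_force: 0.0
```

```bash
python3 -c "
from h import *
s=get_state();print(rel([.607,.2985,.061]), s['tool_pos'],s['q'],R.from_quat(s['eef_rot']).as_matrix().round(3).tolist())
im,d=snap('side');cv2.imwrite('pics/m2.png',cv2.resize(im[100:350,190:450][:,:,::-1],None,fx=2.4,fy=2.4,interpolation=cv2.INTER_CUBIC))"
```

```text
[-0.00440209 -0.0048697   1.77939259] [0.60752595 0.29852694 0.2033514 ] [-0.68942872  0.82241382  0.3319368   1.44398107 -0.30303284  0.92594314
 -1.05386821] [[0.704, 0.71, -0.0], [0.71, -0.704, -0.0], [-0.0, 0.0, -1.0]]
```

View pics/m2.png

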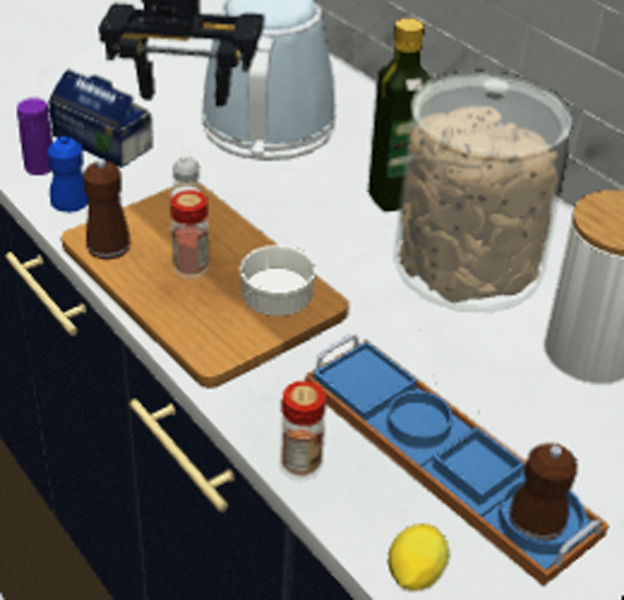

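The mill stands upright in the wide cup (crop px 545,490), and the gripper is over the salt. Next I'll descend and grip.

Request:
{"fn": "step_arm", "kwargs": {
  "motion": [
    {"dx":0,"dy":0,"dz":0.4,"wx":0,"wy":0,"wz":0,"claw":80},
    {"dx":0,"dy":0,"dz":0.8,"wx":0,"wy":0,"wz":0,"claw":80},
    {"dx":0,"dy":0,"dz":0.9,"wx":0,"wy":0,"wz":0,"claw":80},
    {"dx":0,"dy":0,"dz":0.9,"wx":0,"wy":0,"wz":0,"claw":80}
  ]
}}

```text
clock: 11.0
tool_pos: [0.6068, 0.2982, 0.1304]
eef_rot: [0.923, 0.384, -0.001, -0.0]
contact_force: [0.9, -0.2, 0.3]
opening: 0.906
finger_force: 0.0
```

Request:
{"fn": "step_arm", "kwargs": {
  "motion": [
    {"dx":0,"dy":0,"dz":0.3,"wx":0,"wy":0,"wz":0,"claw":80},
    {"dx":0,"dy":0,"dz":0.6,"wx":0,"wy":0,"wz":0,"claw":80},
    {"dx":0,"dy":0,"dz":0.8,"wx":0,"wy":0,"wz":0,"claw":80},
    {"dx":0,"dy":0,"dz":0.88,"wx":0,"wy":0,"wz":0,"claw":80},
    {"dx":0,"dy":0,"dz":0.88,"wx":0,"wy":0,"wz":0,"claw":80}
  ]
}}

```text
clock: 11.5
tool_pos: [0.6077, 0.2986, 0.0612]
eef_rot: [0.923, 0.384, -0.0, -0.0]
contact_force: [-0.3, 0.3, -0.5]
opening: 0.91
finger_force: 0.0
```

Request:
{"fn": "step_arm", "kwargs": {
  "motion": [
    {"dx":0,"dy":0,"dz":0,"wx":0,"wy":0,"wz":0,"claw":38},
    {"dx":0,"dy":0,"dz":0,"wx":0,"wy":0,"wz":0,"claw":38},
    {"dx":0,"dy":0,"dz":0,"wx":0,"wy":0,"wz":0,"claw":38},
    {"dx":0,"dy":0,"dz":0,"wx":0,"wy":0,"wz":0,"claw":38},
    {"dx":0,"dy":0,"dz":0,"wx":0,"wy":0,"wz":0,"claw":38},
    {"dx":0,"dy":0,"dz":0,"wx":0,"wy":0,"wz":0,"claw":38},
    {"dx":0,"dy":0,"dz":0,"wx":0,"wy":0,"wz":0,"claw":38},
    {"dx":0,"dy":0,"dz":0,"wx":0,"wy":0,"wz":0,"claw":38}
  ],
  "force": 20
}}

```text
clock: 12.3
tool_pos: [0.6074, 0.2991, 0.0613]
eef_rot: [0.923, 0.384, 0.0, -0.0]
contact_force: [-1.4, 0.9, 2.2]
opening: 0.434
finger_force: 15.1
```

Request:
{"fn": "step_arm", "kwargs": {
  "motion": [
    {"dx":0,"dy":0,"dz":0,"wx":0,"wy":0,"wz":0,"claw":30},
    {"dx":0,"dy":0,"dz":0,"wx":0,"wy":0,"wz":0,"claw":30},
    {"dx":0,"dy":0,"dz":0,"wx":0,"wy":0,"wz":0,"claw":30}
  ],
  "force": 15
}}

```text
clock: 12.6
tool_pos: [0.6074, 0.2991, 0.0613]
eef_rot: [0.923, 0.384, 0.0, -0.0]
contact_force: [-1.3, 1.9, 4.0]
opening: 0.437
finger_force: 15.2
```

```bash
python3 -c "
from h import *
im,d=snap('side');cv2.imwrite('pics/m3.png',cv2.resize(im[100:250,190:340][:,:,::-1],None,fx=4,fy=4,interpolation=cv2.INTER_CUBIC))"
```

```text
(no output)
```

View pics/m3.png

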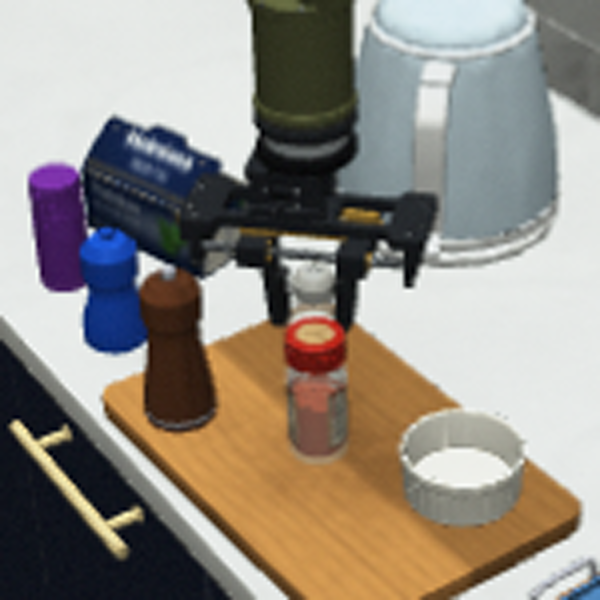

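The shaker is upright between the fingers (crop px 313,285), but the 38 mm opening suggests the pads are on the shoulder. I'll regrip 7 mm lower.

Request:
{"fn": "step_arm", "kwargs": {
  "motion": [
    {"dx":0,"dy":0,"dz":0,"wx":0,"wy":0,"wz":0,"claw":55},
    {"dx":0,"dy":0,"dz":0,"wx":0,"wy":0,"wz":0,"claw":55},
    {"dx":0,"dy":0,"dz":0.08,"wx":0,"wy":0,"wz":0,"claw":55},
    {"dx":0,"dy":0,"dz":0.08,"wx":0,"wy":0,"wz":0,"claw":55},
    {"dx":0,"dy":0,"dz":0.08,"wx":0,"wy":0,"wz":0,"claw":36},
    {"dx":0,"dy":0,"dz":0.08,"wx":0,"wy":0,"wz":0,"claw":36},
    {"dx":0,"dy":0,"dz":0.08,"wx":0,"wy":0,"wz":0,"claw":36},
    {"dx":0,"dy":0,"dz":0.08,"wx":0,"wy":0,"wz":0,"claw":36}
  ],
  "force": 15
}}

```text
clock: 13.45
tool_pos: [0.6074, 0.2986, 0.0546]
eef_rot: [0.923, 0.384, -0.0, -0.0]
contact_force: [0.2, 1.0, -1.4]
opening: 0.455
finger_force: 14.7
```

Request:
{"fn": "step_arm", "kwargs": {
  "motion": [
    {"dx":0,"dy":0,"dz":0,"wx":0,"wy":0,"wz":0,"claw":36},
    {"dx":0,"dy":0,"dz":0,"wx":0,"wy":0,"wz":0,"claw":36},
    {"dx":0,"dy":0,"dz":0,"wx":0,"wy":0,"wz":0,"claw":36}
  ]
}}

```text
clock: 13.75
tool_pos: [0.6075, 0.2986, 0.0547]
eef_rot: [0.923, 0.384, -0.0, -0.0]
contact_force: [-0.4, 0.9, -0.8]
opening: 0.453
finger_force: 14.7
```

Request:
{"fn": "step_arm", "kwargs": {
  "motion": [
    {"dx":0,"dy":0,"dz":-0.1,"wx":0,"wy":0,"wz":0,"claw":36},
    {"dx":0,"dy":0,"dz":-0.3,"wx":0,"wy":0,"wz":0,"claw":36},
    {"dx":0,"dy":0,"dz":-0.6,"wx":0,"wy":0,"wz":0,"claw":36},
    {"dx":0,"dy":0,"dz":-0.9,"wx":0,"wy":0,"wz":0,"claw":36},
    {"dx":0,"dy":0,"dz":-1,"wx":0,"wy":0,"wz":0,"claw":36}
  ],
  "force": 20
}}

```text
clock: 14.25
tool_pos: [0.6097, 0.2992, 0.1389]
eef_rot: [0.923, 0.384, 0.003, -0.0]
contact_force: [0.5, 1.4, -0.6]
opening: 0.454
finger_force: 19.7
```

Request:
{"fn": "step_arm", "kwargs": {
  "motion": [
    {"dx":0,"dy":0,"dz":-0.4,"wx":0,"wy":0,"wz":-0.25,"claw":36},
    {"dx":0,"dy":0,"dz":-0.8,"wx":0,"wy":0,"wz":-0.25,"claw":36},
    {"dx":0,"dy":0,"dz":-0.8,"wx":0,"wy":0,"wz":-0.25,"claw":36},
    {"dx":0,"dy":0,"dz":-0.8,"wx":0,"wy":0,"wz":-0.25,"claw":36},
    {"dx":0,"dy":0,"dz":-0.8,"wx":0,"wy":0,"wz":-0.25,"claw":36},
    {"dx":0,"dy":0,"dz":-0.8,"wx":0,"wy":0,"wz":-0.25,"claw":36},
    {"dx":0,"dy":0,"dz":-0.8,"wx":0,"wy":0,"wz":-0.25,"claw":36}
  ]
}}

```text
clock: 14.95
tool_pos: [0.6074, 0.2983, 0.1988]
eef_rot: [0.707, 0.707, -0.0, -0.0]
contact_force: [0.4, -0.4, -1.2]
opening: 0.454
finger_force: 19.7
```

```bash
python3 -c "
from h import *
s=get_state();print(rel([.617,-.240,.2]), s['tool_pos'],s['opening'],R.from_quat(s['eef_rot']).as_matrix().round(3).tolist())
im,d=snap('side');cv2.imwrite('pics/m4.png',cv2.resize(im[80:230,190:340][:,:,::-1],None,fx=3,fy=3,interpolation=cv2.INTER_CUBIC))"
```

```text
[-6.72923283  0.11885417 -0.01632056] [0.60743835 0.29833788 0.19878019] 0.4537574806324231 [[-0.0, 1.0, -0.0], [1.0, 0.0, 0.0], [0.0, -0.0, -1.0]]
```

View pics/m4.png

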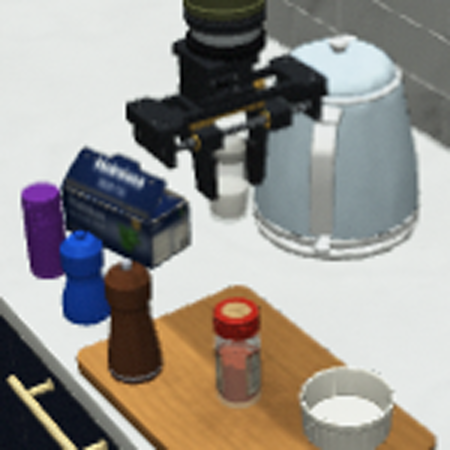

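The shaker is held upright in the fingers (crop px 230,180). I'll carry it to the square cup.

Request:
{"fn": "step_arm", "kwargs": {
  "motion": [
    {"dx":-0.25,"dy":0,"dz":0,"wx":0,"wy":0,"wz":0,"claw":36},
    {"dx":-0.6,"dy":0,"dz":0,"wx":0,"wy":0,"wz":0,"claw":36},
    {"dx":-1,"dy":0,"dz":0,"wx":0,"wy":0,"wz":0,"claw":36}
  ]
}}

```text
clock: 15.3
tool_pos: [0.6075, 0.2168, 0.1986]
eef_rot: [0.706, 0.708, -0.0, 0.0]
contact_force: [0.7, 0.3, -1.7]
opening: 0.454
finger_force: 19.7
```

Request:
{"fn": "step_arm", "kwargs": {
  "motion": [
    {"dx":-0.5,"dy":0.02,"dz":0,"wx":0,"wy":0,"wz":0,"claw":36},
    {"dx":-1,"dy":0.02,"dz":0,"wx":0,"wy":0,"wz":0,"claw":36}
  ]
}}

```text
clock: 15.5
tool_pos: [0.6093, 0.1354, 0.1988]
eef_rot: [0.707, 0.707, -0.0, 0.001]
contact_force: [0.4, -1.3, -1.5]
opening: 0.455
finger_force: 19.7
```

Request:
{"fn": "step_arm", "kwargs": {
  "motion": [
    {"dx":-0.5,"dy":0.02,"dz":0,"wx":0,"wy":0,"wz":0,"claw":36},
    {"dx":-1,"dy":0.02,"dz":0,"wx":0,"wy":0,"wz":0,"claw":36}
  ]
}}

```text
clock: 15.7
tool_pos: [0.6109, 0.0549, 0.1988]
eef_rot: [0.707, 0.707, -0.0, 0.001]
contact_force: [0.7, 0.2, -1.0]
opening: 0.451
finger_force: 19.7
```

Request:
{"fn": "step_arm", "kwargs": {
  "motion": [
    {"dx":-0.5,"dy":0.02,"dz":0,"wx":0,"wy":0,"wz":0,"claw":36},
    {"dx":-1,"dy":0.02,"dz":0,"wx":0,"wy":0,"wz":0,"claw":36}
  ]
}}

```text
clock: 15.9
tool_pos: [0.6124, -0.025, 0.1988]
eef_rot: [0.707, 0.707, -0.001, 0.0]
contact_force: [-0.1, 0.1, -1.4]
opening: 0.451
finger_force: 19.7
```

Request:
{"fn": "step_arm", "kwargs": {
  "motion": [
    {"dx":-0.5,"dy":0.02,"dz":0,"wx":0,"wy":0,"wz":0,"claw":36},
    {"dx":-1,"dy":0.02,"dz":0,"wx":0,"wy":0,"wz":0,"claw":36}
  ]
}}

```text
clock: 16.1
tool_pos: [0.6139, -0.1049, 0.1988]
eef_rot: [0.707, 0.707, -0.001, 0.0]
contact_force: [1.0, -1.0, -1.4]
opening: 0.454
finger_force: 19.7
```

Request:
{"fn": "step_arm", "kwargs": {
  "motion": [
    {"dx":-0.5,"dy":0.02,"dz":0,"wx":0,"wy":0,"wz":0,"claw":36},
    {"dx":-1,"dy":0.02,"dz":0,"wx":0,"wy":0,"wz":0,"claw":36}
  ]
}}

```text
clock: 16.3
tool_pos: [0.6155, -0.1848, 0.1988]
eef_rot: [0.707, 0.707, -0.001, 0.0]
contact_force: [0.8, -0.2, -1.2]
opening: 0.454
finger_force: 19.7
```

Request:
{"fn": "step_arm", "kwargs": {
  "motion": [
    {"dx":-0.4,"dy":0.02,"dz":0,"wx":0,"wy":0,"wz":0,"claw":36},
    {"dx":-0.65,"dy":0.02,"dz":0,"wx":0,"wy":0,"wz":0,"claw":36},
    {"dx":-0.73,"dy":0.02,"dz":0,"wx":0,"wy":0,"wz":0,"claw":36},
    {"dx":-0.73,"dy":0.02,"dz":0,"wx":0,"wy":0,"wz":0,"claw":36},
    {"dx":-0.73,"dy":0.02,"dz":0,"wx":0,"wy":0,"wz":0,"claw":36}
  ]
}}

```text
clock: 16.8
tool_pos: [0.6184, -0.2381, 0.1986]
eef_rot: [0.706, 0.708, 0.0, -0.001]
contact_force: [0.3, -0.3, -1.8]
opening: 0.453
finger_force: 19.7
```

```bash
python3 -c "
from h import *
s=get_state();print(rel([.617,-.240,.052]), s['tool_pos'],s['opening'],R.from_quat(s['eef_rot']).as_matrix().round(3).tolist())"
```

```text
[-0.02666335 -0.016343    1.83191416] [ 0.61835576 -0.23809124  0.19855579] 0.45299179695458974 [[-0.004, 1.0, -0.0], [1.0, 0.004, 0.002], [0.002, -0.0, -1.0]]
```

Request:
{"fn": "step_arm", "kwargs": {
  "motion": [
    {"dx":-0.02,"dy":-0.02,"dz":0.4,"wx":0,"wy":0,"wz":0,"claw":36},
    {"dx":-0.02,"dy":-0.02,"dz":0.8,"wx":0,"wy":0,"wz":0,"claw":36},
    {"dx":-0.02,"dy":-0.02,"dz":1,"wx":0,"wy":0,"wz":0,"claw":36},
    {"dx":-0.02,"dy":-0.02,"dz":1,"wx":0,"wy":0,"wz":0,"claw":36}
  ]
}}

```text
clock: 17.2
tool_pos: [0.6155, -0.239, 0.1163]
eef_rot: [0.705, 0.709, -0.001, -0.003]
contact_force: [-0.4, 0.1, -1.0]
opening: 0.453
finger_force: 19.7
```

Request:
{"fn": "step_arm", "kwargs": {
  "motion": [
    {"dx":0,"dy":0,"dz":0.2,"wx":0,"wy":0,"wz":0,"claw":36},
    {"dx":0,"dy":0,"dz":0.4,"wx":0,"wy":0,"wz":0,"claw":36},
    {"dx":0,"dy":0,"dz":0.6,"wx":0,"wy":0,"wz":0,"claw":36},
    {"dx":0,"dy":0,"dz":0.75,"wx":0,"wy":0,"wz":0,"claw":36},
    {"dx":0,"dy":0,"dz":0.8,"wx":0,"wy":0,"wz":0,"claw":36},
    {"dx":0,"dy":0,"dz":0.8,"wx":0,"wy":0,"wz":0,"claw":36},
    {"dx":0,"dy":0,"dz":0.8,"wx":0,"wy":0,"wz":0,"claw":36}
  ]
}}

```text
clock: 17.9
tool_pos: [0.6173, -0.2416, 0.055]
eef_rot: [0.706, 0.708, 0.0, 0.0]
contact_force: [-0.2, 0.5, -1.4]
opening: 0.45
finger_force: 19.7
```

Request:
{"fn": "step_arm", "kwargs": {
  "motion": [
    {"dx":0,"dy":0,"dz":0.03,"wx":0,"wy":0,"wz":0,"claw":36},
    {"dx":0,"dy":0,"dz":0.05,"wx":0,"wy":0,"wz":0,"claw":36},
    {"dx":0,"dy":0,"dz":0.05,"wx":0,"wy":0,"wz":0,"claw":36},
    {"dx":0,"dy":0,"dz":0.05,"wx":0,"wy":0,"wz":0,"claw":42},
    {"dx":0,"dy":0,"dz":0.05,"wx":0,"wy":0,"wz":0,"claw":50},
    {"dx":0,"dy":0,"dz":0.05,"wx":0,"wy":0,"wz":0,"claw":70},
    {"dx":0,"dy":0,"dz":0.05,"wx":0,"wy":0,"wz":0,"claw":75},
    {"dx":0,"dy":0,"dz":0.05,"wx":0,"wy":0,"wz":0,"claw":75}
  ]
}}

```text
clock: 18.7
tool_pos: [0.617, -0.2414, 0.0508]
eef_rot: [0.706, 0.708, 0.0, 0.0]
contact_force: [-0.5, -0.1, -0.0]
opening: 0.818
finger_force: 0.0
```

Request:
{"fn": "step_arm", "kwargs": {
  "motion": [
    {"dx":0,"dy":0,"dz":-0.3,"wx":0,"wy":0,"wz":0,"claw":75},
    {"dx":0,"dy":0,"dz":-0.8,"wx":0,"wy":0,"wz":0,"claw":75},
    {"dx":0,"dy":0,"dz":-1,"wx":0,"wy":0,"wz":0,"claw":75}
  ]
}}

```text
clock: 19.0
tool_pos: [0.6187, -0.2422, 0.134]
eef_rot: [0.706, 0.708, 0.001, 0.002]
contact_force: [0.3, -0.4, 0.7]
opening: 0.851
finger_force: 0.0
```

```bash
python3 -c "
from h import *
s=get_state();print(rel([.551,.202,.2]), s['tool_pos'],s['opening'],R.from_quat(s['eef_rot']).as_matrix().round(3).tolist())"
```

```text
[ 5.55282697 -0.82905417 -0.83892962] [ 0.61868624 -0.24218799  0.13400201] 0.8510695907712053 [[-0.002, 1.0, 0.005], [1.0, 0.002, -0.002], [-0.002, 0.005, -1.0]]
```

Request:
{"fn": "step_arm", "kwargs": {
  "motion": [
    {"dx":0.3,"dy":0,"dz":-0.5,"wx":0,"wy":0,"wz":0,"claw":80},
    {"dx":0.8,"dy":-0.1,"dz":-0.84,"wx":0,"wy":0,"wz":0,"claw":80},
    {"dx":1,"dy":-0.15,"dz":-0.84,"wx":0,"wy":0,"wz":0,"claw":80}
  ]
}}

```text
clock: 19.3
tool_pos: [0.6071, -0.1573, 0.2016]
eef_rot: [0.705, 0.709, 0.003, 0.002]
contact_force: [0.7, 0.6, 0.0]
opening: 0.905
finger_force: 0.0
```

Request:
{"fn": "step_arm", "kwargs": {
  "motion": [
    {"dx":0.5,"dy":-0.08,"dz":0,"wx":0,"wy":0,"wz":0,"claw":80},
    {"dx":1,"dy":-0.15,"dz":0,"wx":0,"wy":0,"wz":0,"claw":80}
  ]
}}

```text
clock: 19.5
tool_pos: [0.5915, -0.0813, 0.1972]
eef_rot: [0.707, 0.707, -0.001, -0.0]
contact_force: [-0.0, 0.4, 0.2]
opening: 0.903
finger_force: 0.0
```

Request:
{"fn": "step_arm", "kwargs": {
  "motion": [
    {"dx":0.5,"dy":-0.08,"dz":0,"wx":0,"wy":0,"wz":0,"claw":80},
    {"dx":1,"dy":-0.15,"dz":0,"wx":0,"wy":0,"wz":0,"claw":80}
  ]
}}

```text
clock: 19.7
tool_pos: [0.5791, -0.0004, 0.1968]
eef_rot: [0.706, 0.708, -0.001, -0.0]
contact_force: [-0.3, 0.4, -0.9]
opening: 0.907
finger_force: 0.0
```

Request:
{"fn": "step_arm", "kwargs": {
  "motion": [
    {"dx":0.5,"dy":-0.08,"dz":0,"wx":0,"wy":0,"wz":0,"claw":80},
    {"dx":1,"dy":-0.15,"dz":0,"wx":0,"wy":0,"wz":0,"claw":80}
  ]
}}

```text
clock: 19.9
tool_pos: [0.567, 0.0795, 0.1968]
eef_rot: [0.706, 0.708, -0.001, -0.0]
contact_force: [0.2, 0.7, -0.1]
opening: 0.909
finger_force: 0.0
```

Request:
{"fn": "step_arm", "kwargs": {
  "motion": [
    {"dx":0.5,"dy":-0.08,"dz":0,"wx":0,"wy":0,"wz":0,"claw":80},
    {"dx":1,"dy":-0.15,"dz":0,"wx":0,"wy":0,"wz":0,"claw":80}
  ]
}}

```text
clock: 20.1
tool_pos: [0.5549, 0.1595, 0.1968]
eef_rot: [0.706, 0.708, -0.001, -0.0]
contact_force: [0.7, 0.0, 0.7]
opening: 0.906
finger_force: 0.0
```

Request:
{"fn": "step_arm", "kwargs": {
  "motion": [
    {"dx":0.3,"dy":-0.04,"dz":0,"wx":0,"wy":0,"wz":0,"claw":80},
    {"dx":0.55,"dy":-0.08,"dz":0,"wx":0,"wy":0,"wz":0,"claw":80},
    {"dx":0.55,"dy":-0.08,"dz":0,"wx":0,"wy":0,"wz":0,"claw":80},
    {"dx":0.55,"dy":-0.08,"dz":0,"wx":0,"wy":0,"wz":0,"claw":80}
  ]
}}

```text
clock: 20.5
tool_pos: [0.5491, 0.2012, 0.1971]
eef_rot: [0.706, 0.708, -0.001, 0.0]
contact_force: [-0.3, -0.9, 0.3]
opening: 0.909
finger_force: 0.0
```

```bash
python3 -c "
from h import *
s=get_state();print(rel([.551,.202,.078]), s['tool_pos'],s['opening'],R.from_quat(s['eef_rot']).as_matrix().round(3).tolist())
im,d=snap('side');cv2.imwrite('pics/m5.png',cv2.resize(im[100:350,190:450][:,:,::-1],None,fx=2.4,fy=2.4,interpolation=cv2.INTER_CUBIC))"
```

```text
[0.01194514 0.0252421  1.48908383] [0.54910299 0.20124272 0.19713014] 0.9085255970053912 [[-0.002, 1.0, -0.001], [1.0, 0.002, -0.002], [-0.002, -0.001, -1.0]]
```

View pics/m5.png

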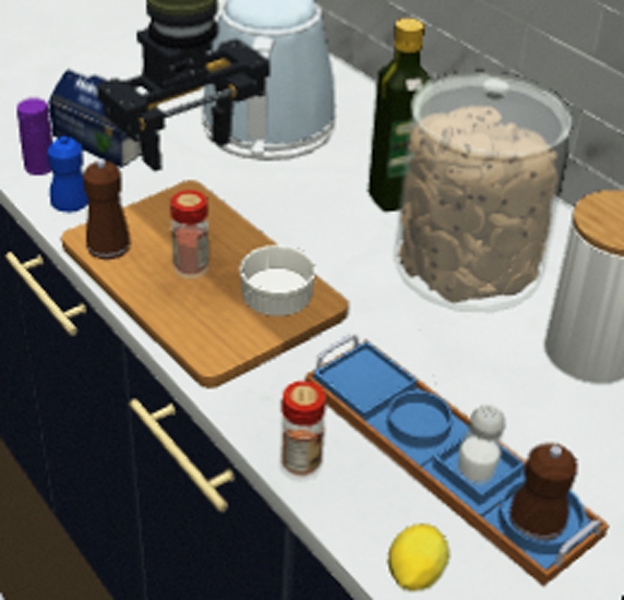

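Salt stands upright in the square cup (crop px 482,445). Now I'll pick the jar on the board (crop px 190,235).

Request:
{"fn": "step_arm", "kwargs": {
  "motion": [
    {"dx":0.01,"dy":0.02,"dz":0.4,"wx":0,"wy":0,"wz":0,"claw":82},
    {"dx":0.01,"dy":0.02,"dz":0.7,"wx":0,"wy":0,"wz":0,"claw":82},
    {"dx":0.01,"dy":0.02,"dz":0.7,"wx":0,"wy":0,"wz":0,"claw":82}
  ]
}}

```text
clock: 20.85
tool_pos: [0.5492, 0.2001, 0.1391]
eef_rot: [0.707, 0.707, -0.003, -0.001]
contact_force: [-1.2, -0.4, -0.6]
opening: 0.93
finger_force: 0.0
```

Request:
{"fn": "step_arm", "kwargs": {
  "motion": [
    {"dx":0,"dy":0,"dz":0.3,"wx":0,"wy":0,"wz":0,"claw":82},
    {"dx":0,"dy":0,"dz":0.6,"wx":0,"wy":0,"wz":0,"claw":82},
    {"dx":0,"dy":0,"dz":0.8,"wx":0,"wy":0,"wz":0,"claw":82},
    {"dx":0,"dy":0,"dz":0.8,"wx":0,"wy":0,"wz":0,"claw":82},
    {"dx":0,"dy":0,"dz":0.8,"wx":0,"wy":0,"wz":0,"claw":82}
  ]
}}

```text
clock: 21.35
tool_pos: [0.5518, 0.2024, 0.0789]
eef_rot: [0.707, 0.708, 0.0, 0.0]
contact_force: [0.3, 0.4, 0.1]
opening: 0.931
finger_force: 0.0
```

Request:
{"fn": "step_arm", "kwargs": {
  "motion": [
    {"dx":0,"dy":0,"dz":0,"wx":0,"wy":0,"wz":0,"claw":38},
    {"dx":0,"dy":0,"dz":0,"wx":0,"wy":0,"wz":0,"claw":38},
    {"dx":0,"dy":0,"dz":0,"wx":0,"wy":0,"wz":0,"claw":38},
    {"dx":0,"dy":0,"dz":0,"wx":0,"wy":0,"wz":0,"claw":38},
    {"dx":0,"dy":0,"dz":0,"wx":0,"wy":0,"wz":0,"claw":38},
    {"dx":0,"dy":0,"dz":0,"wx":0,"wy":0,"wz":0,"claw":38},
    {"dx":0,"dy":0,"dz":0,"wx":0,"wy":0,"wz":0,"claw":38},
    {"dx":0,"dy":0,"dz":0,"wx":0,"wy":0,"wz":0,"claw":38}
  ],
  "force": 20
}}

```text
clock: 22.15
tool_pos: [0.5511, 0.2034, 0.0781]
eef_rot: [0.706, 0.708, 0.0, 0.0]
contact_force: [-0.3, -0.2, 2.5]
opening: 0.496
finger_force: 19.9
```

Request:
{"fn": "step_arm", "kwargs": {
  "motion": [
    {"dx":0,"dy":0,"dz":-0.1,"wx":0,"wy":0,"wz":0,"claw":38},
    {"dx":0,"dy":0,"dz":-0.3,"wx":0,"wy":0,"wz":0,"claw":38},
    {"dx":0,"dy":0,"dz":-0.6,"wx":0,"wy":0,"wz":0,"claw":38},
    {"dx":0,"dy":0,"dz":-0.9,"wx":0,"wy":0,"wz":0,"claw":38},
    {"dx":0,"dy":0,"dz":-1,"wx":0,"wy":0,"wz":0,"claw":38}
  ],
  "force": 22
}}

```text
clock: 22.65
tool_pos: [0.5521, 0.2036, 0.1603]
eef_rot: [0.706, 0.708, 0.002, 0.001]
contact_force: [0.3, -0.3, -1.4]
opening: 0.498
finger_force: 21.9
```

Request:
{"fn": "step_arm", "kwargs": {
  "motion": [
    {"dx":-0.3,"dy":0.05,"dz":-0.3,"wx":0,"wy":0,"wz":0,"claw":38},
    {"dx":-0.65,"dy":0.1,"dz":-0.5,"wx":0,"wy":0,"wz":0,"claw":38},
    {"dx":-1,"dy":0.15,"dz":-0.5,"wx":0,"wy":0,"wz":0,"claw":38}
  ]
}}

```text
clock: 22.95
tool_pos: [0.5643, 0.1228, 0.1996]
eef_rot: [0.706, 0.708, 0.002, 0.001]
contact_force: [0.5, -0.2, -1.5]
opening: 0.495
finger_force: 21.9
```

Request:
{"fn": "step_arm", "kwargs": {
  "motion": [
    {"dx":-0.5,"dy":0.08,"dz":0,"wx":0,"wy":0,"wz":0,"claw":38},
    {"dx":-1,"dy":0.16,"dz":0,"wx":0,"wy":0,"wz":0,"claw":38}
  ]
}}

```text
clock: 23.15
tool_pos: [0.5757, 0.0424, 0.1975]
eef_rot: [0.706, 0.708, -0.0, -0.0]
contact_force: [0.3, -0.1, -1.4]
opening: 0.501
finger_force: 21.9
```

Request:
{"fn": "step_arm", "kwargs": {
  "motion": [
    {"dx":-0.5,"dy":0.08,"dz":0,"wx":0,"wy":0,"wz":0,"claw":38},
    {"dx":-1,"dy":0.16,"dz":0,"wx":0,"wy":0,"wz":0,"claw":38}
  ]
}}

```text
clock: 23.35
tool_pos: [0.5887, -0.0382, 0.1973]
eef_rot: [0.706, 0.708, -0.0, -0.001]
contact_force: [0.9, 0.1, -0.6]
opening: 0.502
finger_force: 21.9
```

Request:
{"fn": "step_arm", "kwargs": {
  "motion": [
    {"dx":-0.5,"dy":0.1,"dz":0,"wx":0,"wy":0,"wz":0,"claw":38},
    {"dx":-0.9,"dy":0.2,"dz":0,"wx":0,"wy":0,"wz":0,"claw":38},
    {"dx":-1,"dy":0.2,"dz":0,"wx":0,"wy":0,"wz":0,"claw":38}
  ]
}}

```text
clock: 23.65
tool_pos: [0.6051, -0.1228, 0.1973]
eef_rot: [0.709, 0.706, -0.001, 0.001]
contact_force: [0.5, -0.6, -1.0]
opening: 0.498
finger_force: 21.9
```

Request:
{"fn": "step_arm", "kwargs": {
  "motion": [
    {"dx":-0.3,"dy":0.05,"dz":0,"wx":0,"wy":0,"wz":0,"claw":38},
    {"dx":-0.5,"dy":0.09,"dz":0,"wx":0,"wy":0,"wz":0,"claw":38},
    {"dx":-0.5,"dy":0.09,"dz":0,"wx":0,"wy":0,"wz":0,"claw":38},
    {"dx":-0.5,"dy":0.09,"dz":0,"wx":0,"wy":0,"wz":0,"claw":38},
    {"dx":-0.5,"dy":0.09,"dz":0,"wx":0,"wy":0,"wz":0,"claw":38}
  ]
}}

```text
clock: 24.15
tool_pos: [0.6126, -0.1544, 0.1977]
eef_rot: [0.705, 0.709, 0.0, -0.001]
contact_force: [0.2, 0.1, -0.8]
opening: 0.502
finger_force: 21.9
```

```bash
python3 -c "
from h import *
s=get_state();print(rel([.6115,-.1565,.0745]), s['tool_pos'],s['opening'],R.from_quat(s['eef_rot']).as_matrix().round(3).tolist())"
```

```text
[-0.0289108  -0.01342994  1.53995561] [ 0.61262586 -0.15439125  0.19769965] 0.5016212313969227 [[-0.005, 1.0, -0.001], [1.0, 0.005, 0.002], [0.002, -0.0, -1.0]]
```

Request:
{"fn": "step_arm", "kwargs": {
  "motion": [
    {"dx":-0.02,"dy":-0.01,"dz":0.3,"wx":0,"wy":0,"wz":0,"claw":38},
    {"dx":-0.02,"dy":-0.01,"dz":0.6,"wx":0,"wy":0,"wz":0,"claw":38},
    {"dx":-0.02,"dy":-0.01,"dz":0.8,"wx":0,"wy":0,"wz":0,"claw":38},
    {"dx":-0.02,"dy":-0.01,"dz":0.8,"wx":0,"wy":0,"wz":0,"claw":38}
  ]
}}

```text
clock: 24.55
tool_pos: [0.6102, -0.156, 0.1317]
eef_rot: [0.705, 0.709, -0.001, -0.002]
contact_force: [-0.4, 0.1, -0.7]
opening: 0.5
finger_force: 21.9
```

Request:
{"fn": "step_arm", "kwargs": {
  "motion": [
    {"dx":0,"dy":0,"dz":0.2,"wx":0,"wy":0,"wz":0,"claw":38},
    {"dx":0,"dy":0,"dz":0.4,"wx":0,"wy":0,"wz":0,"claw":38},
    {"dx":0,"dy":0,"dz":0.6,"wx":0,"wy":0,"wz":0,"claw":38},
    {"dx":0,"dy":0,"dz":0.7,"wx":0,"wy":0,"wz":0,"claw":38},
    {"dx":0,"dy":0,"dz":0.7,"wx":0,"wy":0,"wz":0,"claw":38},
    {"dx":0,"dy":0,"dz":0.7,"wx":0,"wy":0,"wz":0,"claw":38}
  ]
}}

```text
clock: 25.15
tool_pos: [0.6123, -0.1582, 0.0783]
eef_rot: [0.706, 0.708, 0.0, 0.0]
contact_force: [-0.1, 0.2, -1.4]
opening: 0.501
finger_force: 21.9
```

Request:
{"fn": "step_arm", "kwargs": {
  "motion": [
    {"dx":0,"dy":0,"dz":0.03,"wx":0,"wy":0,"wz":0,"claw":38},
    {"dx":0,"dy":0,"dz":0.05,"wx":0,"wy":0,"wz":0,"claw":38},
    {"dx":0,"dy":0,"dz":0.05,"wx":0,"wy":0,"wz":0,"claw":38},
    {"dx":0,"dy":0,"dz":0.05,"wx":0,"wy":0,"wz":0,"claw":46},
    {"dx":0,"dy":0,"dz":0.05,"wx":0,"wy":0,"wz":0,"claw":54},
    {"dx":0,"dy":0,"dz":0.05,"wx":0,"wy":0,"wz":0,"claw":70},
    {"dx":0,"dy":0,"dz":0.05,"wx":0,"wy":0,"wz":0,"claw":78},
    {"dx":0,"dy":0,"dz":0.05,"wx":0,"wy":0,"wz":0,"claw":78}
  ]
}}

```text
clock: 25.95
tool_pos: [0.6119, -0.1582, 0.0739]
eef_rot: [0.706, 0.708, 0.0, 0.0]
contact_force: [-0.6, -0.6, 0.3]
opening: 0.859
finger_force: 0.0
```

Request:
{"fn": "step_arm", "kwargs": {
  "motion": [
    {"dx":0,"dy":0,"dz":-0.3,"wx":0,"wy":0,"wz":0,"claw":80},
    {"dx":0,"dy":0,"dz":-0.7,"wx":0,"wy":0,"wz":0,"claw":80},
    {"dx":0,"dy":0,"dz":-1,"wx":0,"wy":0,"wz":0,"claw":80},
    {"dx":0,"dy":0,"dz":-1,"wx":0,"wy":0,"wz":0,"claw":80}
  ]
}}

```text
clock: 26.35
tool_pos: [0.6143, -0.1589, 0.1574]
eef_rot: [0.706, 0.708, 0.002, 0.003]
contact_force: [-0.2, 0.0, -0.8]
opening: 0.907
finger_force: 0.0
```

```bash
python3 - <<'E'
from h import *
s=get_state();print(s['tool_pos'],s['opening'],rel([.489,-.289,.2]))
im,d=snap('side');cv2.imwrite('pics/m6.png',cv2.resize(im[230:355,280:450][:,:,::-1],None,fx=4,fy=4,interpolation=cv2.INTER_CUBIC))
for n in('side','top'):
    im,d=snap(n); W=cloud(n,d); h=cv2.cvtColor(im,cv2.COLOR_RGB2HSV)
    m=((h[...,0]>15)&(h[...,0]<38)&(h[...,1]>100)&(h[...,2]>60)).astype(np.uint8)
    p=np.round([365,332] if n=='side' else [418,231]).astype(int)
    _,lab=cv2.connectedComponents(m); k=lab[p[1],p[0]]; M=lab==k; W=W[M&np.isfinite(W).all(-1)]
    cnt=cv2.findContours(M.astype(np.uint8),cv2.RETR_EXTERNAL,cv2.CHAIN_APPROX_NONE)[0][0]
    G=np.array([ray(n,*c[0],.026)[:2] for c in cnt]).astype(np.float32)
    print(n,M.sum(),'rect',cv2.minAreaRect(G),'ell',cv2.fitEllipse(G),'cloud',W[:,:2].min(0),W[:,:2].max(0))
E
```

```text
[ 0.61427905 -0.15888253  0.15744868] 0.906514908233185 [-1.6237743  -1.56587749 -0.54038086]
side 531 rect ((0.49213501811027527, -0.2883114814758301), (0.07911103963851929, 0.05267736315727234), 28.485166549682617) ell ((0.4921272397041321, -0.2885622978210449), (0.0520334355533123, 0.07720080018043518), 123.2957534790039) cloud [ 0.45549697 -0.31982071] [ 0.51583459 -0.2690733 ]
top 230904 rect ((0.6201461553573608, 0.09269464015960693), (1.725926160812378, 1.2299041748046875), 88.61965942382812) ell ((0.640591561794281, 0.09191397577524185), (1.4203535318374634, 1.922540545463562), 178.68804931640625) cloud [-0.23391972 -1.23865655] [0.87472417 1.42603653]
```

View pics/m6.png

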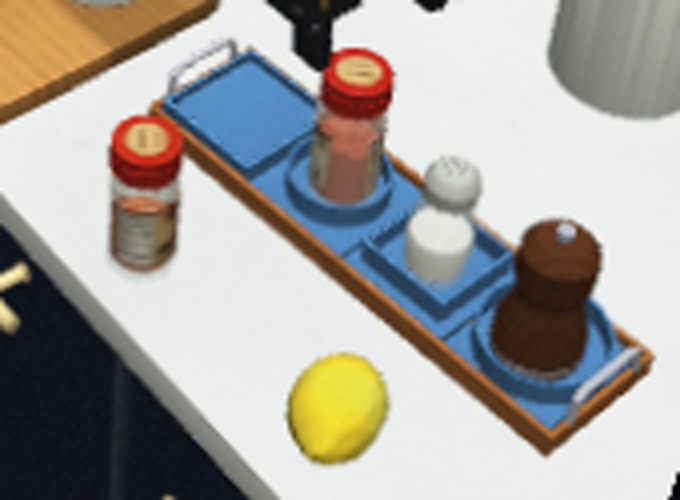

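Jar, salt and mill all stand upright in their cups (crop px 350,130; 440,220; 545,300). The lemon is at (337,408). Now I'll refine the lemon's axis from the top view.

```bash
python3 - <<'E'
from h import *
im=np.load('top.npz')['im'];d=np.load('top.npz')['d'];W=cloud('top',d)
h=cv2.cvtColor(im,cv2.COLOR_RGB2HSV)[205:255,395:445]
print('hsv lemon',h[26,23],'table',h[5,5])
m=(h[...,1]>h[5,5,1]+60).astype(np.uint8); print(m.sum())
Z=W[205:255,395:445]
m2=(np.nan_to_num(Z[...,2])>.012).astype(np.uint8)
for q in(m,m2):
    cs=cv2.findContours(q,cv2.RETR_EXTERNAL,cv2.CHAIN_APPROX_NONE)[0]; c=max(cs,key=cv2.contourArea)
    G=np.array([ray('top',395+x,205+y,.028)[:2] for x,y in c[:,0]]).astype(np.float32)
    print('rect',cv2.minAreaRect(G),'ell',cv2.fitEllipse(G),q.sum())
cv2.imwrite('pics/l.png',cv2.resize(im[200:260,380:460][:,:,::-1],None,fx=7,fy=7,interpolation=cv2.INTER_CUBIC))
E
```

```text
hsv lemon [ 32  77 112] table [35 56 86]
0Traceback (most recent call last):
  File "<stdin>", line 9, in <module>
ValueError: max() iterable argument is empty
```

```bash
python3 - <<'E'
from h import *
b=cv2.imread('pics/top0.png'); h=cv2.cvtColor(b,cv2.COLOR_BGR2HSV)[205:255,395:445]
m=((h[...,1]>80)&(h[...,0]>18)&(h[...,0]<40)).astype(np.uint8)
c=max(cv2.findContours(m,cv2.RETR_EXTERNAL,cv2.CHAIN_APPROX_NONE)[0],key=cv2.contourArea)
G=np.array([ray('top',395+x,205+y,.028)[:2] for x,y in c[:,0]]).astype(np.float32)
print('rect',cv2.minAreaRect(G),'ell',cv2.fitEllipse(G),m.sum())
cv2.imwrite('pics/l.png',cv2.resize(b[205:255,385:451],None,fx=8,fy=8,interpolation=cv2.INTER_CUBIC))
E
```

```text
rect ((0.4917396306991577, -0.2920854687690735), (0.060019735246896744, 0.05775376781821251), 71.30494689941406) ell ((0.49156898260116577, -0.2921673059463501), (0.05163176730275154, 0.06707300245761871), 121.68982696533203) 365
```

View pics/l.png

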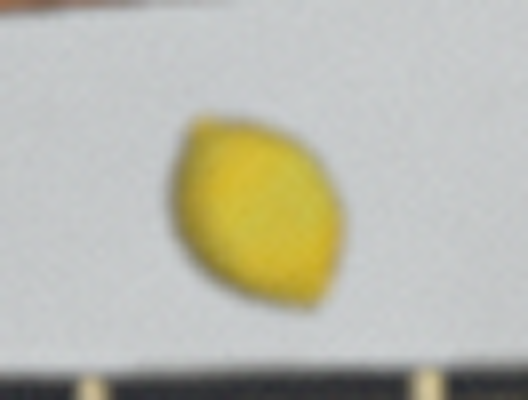

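Lemon tips are at crop px (198,120) and (315,302), so its axis is about 32° and its centre about (0.4915, −0.290).

Request:
{"fn": "step_arm", "kwargs": {
  "motion": [
    {"dx":0,"dy":0,"dz":-0.4,"wx":0,"wy":0,"wz":0,"claw":84},
    {"dx":-0.4,"dy":-0.4,"dz":-0.54,"wx":0,"wy":0,"wz":0,"claw":84},
    {"dx":-0.8,"dy":-0.8,"dz":-0.54,"wx":0,"wy":0,"wz":0,"claw":84},
    {"dx":-0.8,"dy":-0.8,"dz":-0.54,"wx":0,"wy":0,"wz":0,"claw":84}
  ]
}}

```text
clock: 26.9
tool_pos: [0.5415, -0.2292, 0.1961]
eef_rot: [0.71, 0.704, -0.004, -0.001]
contact_force: [-0.1, -0.3, -0.9]
opening: 0.952
finger_force: 0.0
```

Request:
{"fn": "step_arm", "kwargs": {
  "motion": [
    {"dx":-0.4,"dy":-0.35,"dz":0,"wx":0,"wy":0,"wz":0.322,"claw":84},
    {"dx":-0.84,"dy":-0.73,"dz":0,"wx":0,"wy":0,"wz":0.322,"claw":84},
    {"dx":-0.84,"dy":-0.73,"dz":0,"wx":0,"wy":0,"wz":0.322,"claw":84},
    {"dx":-0.84,"dy":-0.73,"dz":0,"wx":0,"wy":0,"wz":0.322,"claw":84},
    {"dx":-0.84,"dy":-0.73,"dz":0,"wx":0,"wy":0,"wz":0.322,"claw":84},
    {"dx":-0.84,"dy":-0.73,"dz":0,"wx":0,"wy":0,"wz":0.322,"claw":84},
    {"dx":-0.84,"dy":-0.73,"dz":0,"wx":0,"wy":0,"wz":0.322,"claw":84},
    {"dx":-0.84,"dy":-0.73,"dz":0,"wx":0,"wy":0,"wz":0.322,"claw":84}
  ]
}}

```text
clock: 27.7
tool_pos: [0.4894, -0.2889, 0.1956]
eef_rot: [0.961, 0.277, -0.001, -0.001]
contact_force: [0.4, 0.1, -0.7]
opening: 0.951
finger_force: 0.0
```

```bash
python3 -c "
from h import *
s=get_state();print(rel([.4915,-.290,.013]), s['tool_pos'],s['opening'],R.from_quat(s['eef_rot']).as_matrix().round(3).tolist())"
```

```text
[0.01925203 0.03100065 2.28295357] [ 0.48938417 -0.28888234  0.19564394] 0.9511995058889314 [[0.846, 0.533, -0.003], [0.533, -0.846, 0.001], [-0.002, -0.002, -1.0]]
```

Request:
{"fn": "step_arm", "kwargs": {
  "motion": [
    {"dx":0.02,"dy":0.03,"dz":0.4,"wx":0,"wy":0,"wz":0,"claw":84},
    {"dx":0.02,"dy":0.03,"dz":0.8,"wx":0,"wy":0,"wz":0,"claw":84},
    {"dx":0.02,"dy":0.03,"dz":1,"wx":0,"wy":0,"wz":0,"claw":84}
  ]
}}

```text
clock: 28.0
tool_pos: [0.4911, -0.2894, 0.114]
eef_rot: [0.96, 0.279, -0.002, -0.002]
contact_force: [0.3, 0.3, 0.7]
opening: 0.952
finger_force: 0.0
```

Request:
{"fn": "step_arm", "kwargs": {
  "motion": [
    {"dx":0,"dy":0,"dz":0.4,"wx":0,"wy":0,"wz":0,"claw":84},
    {"dx":0,"dy":0,"dz":0.7,"wx":0,"wy":0,"wz":0,"claw":84},
    {"dx":0,"dy":0,"dz":0.8,"wx":0,"wy":0,"wz":0,"claw":84},
    {"dx":0,"dy":0,"dz":0.8,"wx":0,"wy":0,"wz":0,"claw":84}
  ]
}}

```text
clock: 28.4
tool_pos: [0.4916, -0.2902, 0.0517]
eef_rot: [0.961, 0.278, -0.001, -0.001]
contact_force: [-0.7, -0.9, -0.3]
opening: 0.951
finger_force: 0.0
```

```bash
python3 -c "
from h import *
s=get_state();print(rel([.4915,-.290,.013]), s['tool_pos'],s['contact_force'])"
```

```text
[ 0.00135476 -0.00152165  0.48430206] [ 0.49157022 -0.2902342   0.05174374] [-0.67851104 -0.89700767 -0.30308005]
```

Request:
{"fn": "step_arm", "kwargs": {
  "motion": [
    {"dx":0,"dy":0,"dz":0.25,"wx":0,"wy":0,"wz":0,"claw":84},
    {"dx":0,"dy":0,"dz":0.45,"wx":0,"wy":0,"wz":0,"claw":84},
    {"dx":0,"dy":0,"dz":0.48,"wx":0,"wy":0,"wz":0,"claw":84},
    {"dx":0,"dy":0,"dz":0.48,"wx":0,"wy":0,"wz":0,"claw":70}
  ]
}}

```text
clock: 28.8
tool_pos: [0.4923, -0.2908, 0.0147]
eef_rot: [0.961, 0.277, -0.0, -0.0]
contact_force: [0.5, -0.4, 0.7]
opening: 0.882
finger_force: 0.0
```

Request:
{"fn": "step_arm", "kwargs": {
  "motion": [
    {"dx":0,"dy":0,"dz":0,"wx":0,"wy":0,"wz":0,"claw":62},
    {"dx":0,"dy":0,"dz":0,"wx":0,"wy":0,"wz":0,"claw":55},
    {"dx":0,"dy":0,"dz":0,"wx":0,"wy":0,"wz":0,"claw":45},
    {"dx":0,"dy":0,"dz":0,"wx":0,"wy":0,"wz":0,"claw":45},
    {"dx":0,"dy":0,"dz":0,"wx":0,"wy":0,"wz":0,"claw":45},
    {"dx":0,"dy":0,"dz":0,"wx":0,"wy":0,"wz":0,"claw":45},
    {"dx":0,"dy":0,"dz":0,"wx":0,"wy":0,"wz":0,"claw":45}
  ],
  "force": 15
}}

```text
clock: 29.5
tool_pos: [0.4927, -0.2909, 0.0152]
eef_rot: [0.961, 0.277, 0.0, 0.0]
contact_force: [-0.7, 1.7, 5.8]
opening: 0.604
finger_force: 15.0
```

Request:
{"fn": "step_arm", "kwargs": {
  "motion": [
    {"dx":0,"dy":0,"dz":-0.1,"wx":0,"wy":0,"wz":0,"claw":45},
    {"dx":0,"dy":0,"dz":-0.3,"wx":0,"wy":0,"wz":0,"claw":45},
    {"dx":0,"dy":0,"dz":-0.6,"wx":0,"wy":0,"wz":0,"claw":45},
    {"dx":0,"dy":0,"dz":-0.9,"wx":0,"wy":0,"wz":0,"claw":45},
    {"dx":0,"dy":0,"dz":-1,"wx":0,"wy":0,"wz":0,"claw":45}
  ],
  "force": 18
}}

```text
clock: 30.0
tool_pos: [0.4936, -0.2919, 0.0977]
eef_rot: [0.961, 0.277, 0.001, 0.002]
contact_force: [-0.5, 0.2, -0.7]
opening: 0.6
finger_force: 18.0
```

Request:
{"fn": "step_arm", "kwargs": {
  "motion": [
    {"dx":0,"dy":0,"dz":-0.4,"wx":0,"wy":0,"wz":-0.322,"claw":45},
    {"dx":0,"dy":0,"dz":-0.8,"wx":0,"wy":0,"wz":-0.322,"claw":45},
    {"dx":0,"dy":0,"dz":-1,"wx":0,"wy":0,"wz":-0.322,"claw":45},
    {"dx":0,"dy":0,"dz":-1,"wx":0,"wy":0,"wz":-0.322,"claw":45},
    {"dx":0,"dy":0,"dz":-1,"wx":0,"wy":0,"wz":-0.322,"claw":45},
    {"dx":0,"dy":0,"dz":-1,"wx":0,"wy":0,"wz":-0.322,"claw":45},
    {"dx":0,"dy":0,"dz":-1,"wx":0,"wy":0,"wz":-0.322,"claw":45},
    {"dx":0,"dy":0,"dz":-1,"wx":0,"wy":0,"wz":-0.322,"claw":45}
  ]
}}

```text
clock: 30.8
tool_pos: [0.4919, -0.291, 0.1746]
eef_rot: [0.706, 0.708, 0.0, -0.0]
contact_force: [-0.3, 0.4, -1.0]
opening: 0.606
finger_force: 18.0
```

```bash
python3 -c "
from h import *
s=get_state();print(rel([.6055,-.073,.19]), s['tool_pos'],s['opening'],s['finger_force'],R.from_quat(s['eef_rot']).as_matrix().round(3).tolist())"
```

```text
[ 2.72125243  1.42601131 -0.19097711] [ 0.49194658 -0.29097048  0.17464616] 0.60562446069292 17.997673062122885 [[-0.002, 1.0, -0.0], [1.0, 0.002, 0.001], [0.001, -0.0, -1.0]]
```

Request:
{"fn": "step_arm", "kwargs": {
  "motion": [
    {"dx":0.25,"dy":0.1,"dz":-0.19,"wx":0,"wy":0,"wz":0,"claw":45},
    {"dx":0.6,"dy":0.3,"dz":-0.19,"wx":0,"wy":0,"wz":0,"claw":45},
    {"dx":0.9,"dy":0.48,"dz":-0.19,"wx":0,"wy":0,"wz":0,"claw":45}
  ]
}}

```text
clock: 31.1
tool_pos: [0.5312, -0.2178, 0.1903]
eef_rot: [0.708, 0.707, 0.0, 0.0]
contact_force: [0.7, -0.0, -0.8]
opening: 0.602
finger_force: 18.0
```

Request:
{"fn": "step_arm", "kwargs": {
  "motion": [
    {"dx":0.45,"dy":0.24,"dz":0,"wx":0,"wy":0,"wz":0,"claw":45},
    {"dx":0.9,"dy":0.48,"dz":0,"wx":0,"wy":0,"wz":0,"claw":45}
  ]
}}

```text
clock: 31.3
tool_pos: [0.5691, -0.1459, 0.1899]
eef_rot: [0.708, 0.706, -0.0, 0.0]
contact_force: [0.8, 0.4, -0.2]
opening: 0.603
finger_force: 18.0
```

Request:
{"fn": "step_arm", "kwargs": {
  "motion": [
    {"dx":0.45,"dy":0.24,"dz":0,"wx":0,"wy":0,"wz":0,"claw":45},
    {"dx":0.8,"dy":0.4,"dz":0,"wx":0,"wy":0,"wz":0,"claw":45},
    {"dx":0.92,"dy":0.47,"dz":0,"wx":0,"wy":0,"wz":0,"claw":45},
    {"dx":0.92,"dy":0.47,"dz":0,"wx":0,"wy":0,"wz":0,"claw":45},
    {"dx":0.92,"dy":0.47,"dz":0,"wx":0,"wy":0,"wz":0,"claw":45},
    {"dx":0.92,"dy":0.47,"dz":0,"wx":0,"wy":0,"wz":0,"claw":45}
  ]
}}

```text
clock: 31.9
tool_pos: [0.6053, -0.076, 0.1899]
eef_rot: [0.708, 0.707, -0.001, 0.0]
contact_force: [-0.3, -0.6, -1.3]
opening: 0.606
finger_force: 18.0
```

```bash
python3 -c "
from h import *
s=get_state();print(rel([.6055,-.073,.033]), s['tool_pos'],s['opening'],s['finger_force'],R.from_quat(s['eef_rot']).as_matrix().round(3).tolist())
im,d=snap('side');cv2.imwrite('pics/m7.png',cv2.resize(im[180:310,270:420][:,:,::-1],None,fx=4,fy=4,interpolation=cv2.INTER_CUBIC))"
```

```text
[0.04082075 0.00470983 1.96108817] [ 0.60526973 -0.07598397  0.18989295] 0.6057885534159377 17.998555834219587 [[0.002, 1.0, -0.001], [1.0, -0.002, -0.002], [-0.002, -0.001, -1.0]]
```

View pics/m7.png

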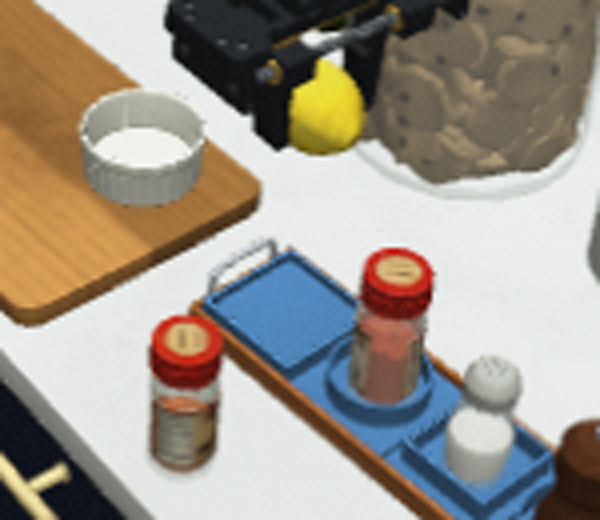

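The lemon is held over the dish (crop px 325,110). The biscuit jar stands close behind, so I'll check clearance before going down.

```bash
python3 -c "
from h import *
for u,v in((387.5,229.5),(359.5,215),(416,217)): print(ray('side',u,v,0).round(3))
"
```

```text
[ 0.807 -0.041  0.   ]
[0.784 0.057 0.   ]
[ 0.919 -0.049  0.   ]
```

Request:
{"fn": "step_arm", "kwargs": {
  "motion": [
    {"dx":0.04,"dy":0,"dz":0.3,"wx":0,"wy":0,"wz":0.083,"claw":45},
    {"dx":0.04,"dy":0,"dz":0.6,"wx":0,"wy":0,"wz":0.083,"claw":45},
    {"dx":0.04,"dy":0,"dz":0.8,"wx":0,"wy":0,"wz":0.083,"claw":45},
    {"dx":0.04,"dy":0,"dz":0.9,"wx":0,"wy":0,"wz":0.083,"claw":45},
    {"dx":0.04,"dy":0,"dz":0.9,"wx":0,"wy":0,"wz":0.083,"claw":45}
  ]
}}

```text
clock: 32.45
tool_pos: [0.6053, -0.0708, 0.1171]
eef_rot: [0.793, 0.61, -0.001, -0.001]
contact_force: [-0.4, -0.2, -1.8]
opening: 0.598
finger_force: 18.0
```

Request:
{"fn": "step_arm", "kwargs": {
  "motion": [
    {"dx":0,"dy":0,"dz":0.3,"wx":0,"wy":0,"wz":0,"claw":45},
    {"dx":0,"dy":0,"dz":0.6,"wx":0,"wy":0,"wz":0,"claw":45},
    {"dx":0,"dy":0,"dz":0.8,"wx":0,"wy":0,"wz":0,"claw":45},
    {"dx":0,"dy":0,"dz":0.9,"wx":0,"wy":0,"wz":0,"claw":45},
    {"dx":0,"dy":0,"dz":0.95,"wx":0,"wy":0,"wz":0,"claw":45},
    {"dx":0,"dy":0,"dz":0.95,"wx":0,"wy":0,"wz":0,"claw":45},
    {"dx":0,"dy":0,"dz":0.95,"wx":0,"wy":0,"wz":0,"claw":45}
  ]
}}

```text
clock: 33.15
tool_pos: [0.607, -0.0699, 0.0427]
eef_rot: [0.792, 0.61, 0.001, 0.001]
contact_force: [-0.0, 0.9, 0.2]
opening: 0.602
finger_force: 18.0
```

Request:
{"fn": "step_arm", "kwargs": {
  "motion": [
    {"dx":-0.03,"dy":0,"dz":0.05,"wx":0,"wy":0,"wz":0,"claw":45},
    {"dx":-0.03,"dy":0,"dz":0.09,"wx":0,"wy":0,"wz":0,"claw":45},
    {"dx":-0.03,"dy":0,"dz":0.11,"wx":0,"wy":0,"wz":0,"claw":45},
    {"dx":-0.03,"dy":0,"dz":0.11,"wx":0,"wy":0,"wz":0,"claw":45},
    {"dx":-0.03,"dy":0,"dz":0.11,"wx":0,"wy":0,"wz":0,"claw":45}
  ]
}}

```text
clock: 33.65
tool_pos: [0.6056, -0.0723, 0.0333]
eef_rot: [0.792, 0.61, -0.0, 0.0]
contact_force: [-0.8, -0.3, 3.3]
opening: 0.604
finger_force: 18.0
```

Request:
{"fn": "step_arm", "kwargs": {
  "motion": [
    {"dx":0,"dy":0,"dz":0,"wx":0,"wy":0,"wz":0,"claw":54},
    {"dx":0,"dy":0,"dz":0,"wx":0,"wy":0,"wz":0,"claw":57},
    {"dx":0,"dy":0,"dz":0,"wx":0,"wy":0,"wz":0,"claw":62},
    {"dx":0,"dy":0,"dz":0,"wx":0,"wy":0,"wz":0,"claw":70},
    {"dx":0,"dy":0,"dz":0,"wx":0,"wy":0,"wz":0,"claw":80},
    {"dx":0,"dy":0,"dz":0,"wx":0,"wy":0,"wz":0,"claw":80},
    {"dx":0,"dy":0,"dz":0,"wx":0,"wy":0,"wz":0,"claw":80}
  ]
}}

```text
clock: 34.35
tool_pos: [0.6057, -0.0721, 0.0331]
eef_rot: [0.792, 0.61, 0.0, 0.0]
contact_force: [0.1, -0.7, 1.0]
opening: 0.91
finger_force: 0.0
```

Request:
{"fn": "step_arm", "kwargs": {
  "motion": [
    {"dx":0,"dy":0,"dz":-0.2,"wx":0,"wy":0,"wz":0,"claw":80},
    {"dx":0,"dy":0,"dz":-0.5,"wx":0,"wy":0,"wz":0,"claw":80},
    {"dx":0,"dy":0,"dz":-0.8,"wx":0,"wy":0,"wz":0,"claw":80},
    {"dx":0,"dy":0,"dz":-1,"wx":0,"wy":0,"wz":0,"claw":80}
  ]
}}

```text
clock: 34.75
tool_pos: [0.6066, -0.0723, 0.1159]
eef_rot: [0.792, 0.61, 0.001, 0.001]
contact_force: [-0.2, 0.9, 0.4]
opening: 0.906
finger_force: 0.0
```

Request:
{"fn": "step_arm", "kwargs": {
  "motion": [
    {"dx":0,"dy":0,"dz":-0.4,"wx":0,"wy":0,"wz":0,"claw":80},
    {"dx":0,"dy":0,"dz":-0.8,"wx":0,"wy":0,"wz":0,"claw":80},
    {"dx":0,"dy":0,"dz":-1,"wx":0,"wy":0,"wz":0,"claw":80},
    {"dx":0,"dy":0,"dz":-1,"wx":0,"wy":0,"wz":0,"claw":80}
  ]
}}

```text
clock: 35.15
tool_pos: [0.6075, -0.0724, 0.1968]
eef_rot: [0.792, 0.61, 0.002, 0.002]
contact_force: [0.0, -0.2, -0.6]
opening: 0.909
finger_force: 0.0
```

```bash
python3 - <<'E'
from h import *
im,d=snap('side');cv2.imwrite('pics/m8.png',cv2.resize(im[140:350,190:450][:,:,::-1],None,fx=3,fy=2.85,interpolation=cv2.INTER_CUBIC))
W=cloud('side',d); h=cv2.cvtColor(im,cv2.COLOR_RGB2HSV)
m=((h[...,0]>18)&(h[...,0]<38)&(h[...,1]>140)).astype(np.uint8); m[:,:300]=0;m[:,420:]=0;m[:200]=0
c=max(cv2.findContours(m,cv2.RETR_EXTERNAL,cv2.CHAIN_APPROX_NONE)[0],key=cv2.contourArea)
G=np.array([ray('side',*p,.046)[:2] for p in c[:,0]]).astype(np.float32); print(cv2.fitEllipse(G))
print(get_state()['tool_pos'],get_state()['clock'])
E
```

```text
((0.6049956679344177, -0.07366075366735458), (0.0520208515226841, 0.08365903049707413), 144.0283203125)
[ 0.60635003 -0.07219767  0.19489689] 35.2
```

View pics/m8.png

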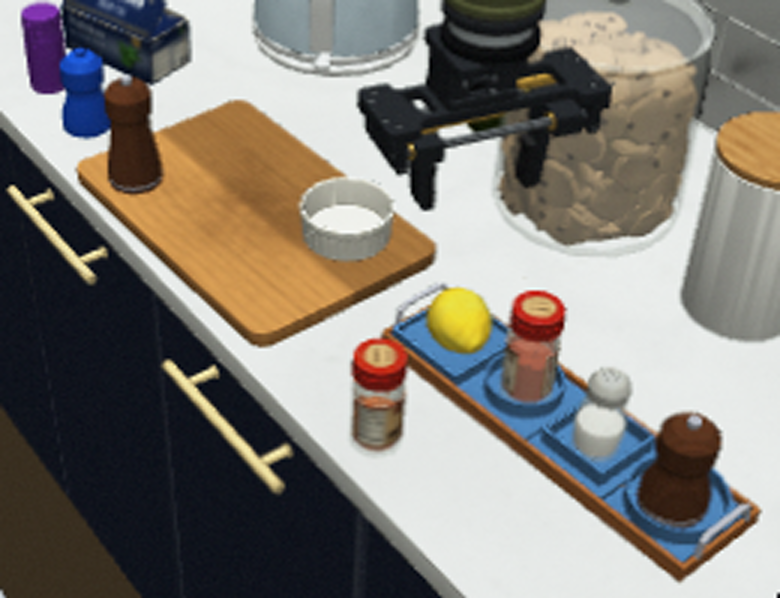

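The lemon lies in the middle of the dish (px 460,320), measured at (0.605, −0.074). The jar, salt and mill stand in their cups (530,345; 602,415; 683,470). The tall mill and spare jar haven't moved, so I'm handing the job in.

```bash
python3 -c "
from plant import workorder
print(workorder.finish_job())"
```

```text
the job is handed in; nothing more can be done
None
```

The job is handed in at about 35 s: the shorter mill is in the wide cup, the salt in the square cup, the board's spice jar in the narrow cup and the lemon in the middle of the dish, with the taller mill and the spare jar left where they were; the hand-in returned no verdict.

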